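# Put the trimmed beaker away in the ware drawer

## Task

Swing the hold-down arm of the trimming stand right up by its cross bar and leave it up. Then lift the upturned beaker off the wheel and set it down, without dropping it and still mouth down, in the middle of the bare square tile in the open drawer. Let go of it, then push the drawer fully shut, with the beaker and the dish next to it still standing, and leave the other things alone.

Things in the scene. Friction and masses are not known exactly. Their poses are not given: they have to be found in the camera images.
- stand: Trimming stand, fixed to the bench (placed anywhere left or right of the middle, turned a little). Origin at bench level below the pivot of the hold-down arm; x points from the robot's side of the stand to its rear, z up. Dark steel base plate 270 x 140 x 12 mm reaching from x = -225 to +45 mm; at x = -110 mm a round flat aluminium wheel (it does not turn) 144 mm across, its top 50 mm above the bench; square post 22 mm wide at the origin, its top 170 mm high.
- holddown_pivot (a point): Pivot of the hold-down arm, on top of the stand's post, 156 mm above the bench. The pivot axis is the stand's y axis.
- holddown (a joint): Angle of the hold-down arm (rad): 0 = level, reaching from the pivot towards the stand's -x over the wheel, its rubber pad 4 mm above the beaker; grows as the arm's free end goes up; pi/2 = straight up; stop at 1.7. Starts between 0 and 0.25. A stiff hinge (about 0.35 N m of friction): the arm stays where it is left. Fully up means beyond about 1.3.
- holddown_bar (a point): Middle of the round wooden cross bar at the free end of the hold-down arm, 160 mm from the pivot. The bar is 12 mm thick and 110 mm long, parallel to the pivot axis; the steel arm (14 mm wide, 12 mm thick) joins it in the middle, so each side has about 48 mm of free bar, and the bar can turn in the fingers.
- beaker: White bisque beaker standing upside down (mouth down, foot up) within a few mm of the middle of the stand's wheel. Straight round wall 56 mm in diameter from the mouth up to 66 mm, narrowing to a 44 mm foot at 80 mm; about 0.11 to 0.22 kg. Origin at the centre of the mouth (its lower end), z up towards the foot.
- cabinet: Low light-wood cabinet, fixed to the bench, 320 mm wide, 250 mm deep, 155 mm high, one drawer. Origin at bench level, at the middle of its front face; x points into the cabinet (away from the robot), the drawer slides out to -x. Opening below the top board: 140 mm above the bench.
- drawer (a joint): How far the drawer is pulled out (m): 0 = fully shut (front against the cabinet); starts at 0.155 to 0.175. It slides with about 1.5 N of friction and light damping. Fully shut: under 6 mm.
- drawer_front (a point): Middle of the outer face of the drawer's plain front panel (318 mm wide, 15 mm thick, from 16 to 112 mm above the bench; this point is at 64 mm). The drawer's floor is 32 mm above the bench; thin side, rear and middle walls reach 60 mm. The middle wall parts it into a left and a right half, each 136 mm wide inside.
- tile: Bare grey square tile 100 x 100 x 8 mm, loose, lying on the drawer floor in one half (left or right varies) in front of the cabinet. Origin at the centre of its underside; its top is 8 mm higher, 40 mm above the bench.
- dish: White round dish 96 mm wide and 40 mm high standing in the other half of the drawer. Origin at the centre of its underside. Bystander.
- jar: Small plain pale jar with a dark grey lid, 60 mm in diameter and 70 mm high, standing on top of the cabinet. Origin at the centre of its underside. Bystander.
- bowl: White bowl 110 mm wide, 55 mm high, on the bench to the far left. Origin at the centre of its underside. Bystander.
- spatula: Flat steel spatula with a wooden handle, 280 mm long, lying on the bench to the far right, its length along its x axis. Bystander.
Mind the look-alikes: they are no part of the job. What is shaped like the beaker but red is not meant. There is more than one size of the tile; the one meant has the size given above.

How it is judged:
On the way, in this order (a step that is already met when the one before it is completed fails the run):
1. the hold-down arm is swung up and let go (value of joint holddown above 1.3 rad and contact force between the fingers and holddown below 0.1 N), for 0.2 s.
2. the beaker stands mouth down on the tile in the drawer, let go (horizontal distance between beaker and tile below 0.025 m and z of beaker in the frame of tile between 0.004 and 0.012 m and angle between beaker's own z axis and vertical below 0.1 rad and contact force between the fingers and beaker below 0.1 N), for 0.2 s.
At the end, for the whole second after the job is handed in: The drawer is shut to within 6 mm; inside it the beaker stands mouth down (within 0.1 rad), at rest and let go, on the flat-lying tile with its centre within 25 mm of the tile's centre; the dish stands level on the drawer floor; the hold-down arm is still up (beyond 1.3 rad) (value of joint drawer below 0.006 m and value of joint holddown above 1.3 rad and horizontal distance between beaker and tile below 0.025 m and z of beaker in the frame of tile between 0.004 and 0.012 m and angle between each of beaker, tile's own z axis and vertical below 0.1 rad and linear speed of beaker below 0.02 m/s and height (world z) of tile below 0.036 m and angle between dish's own z axis and vertical below 0.15 rad and height (world z) of dish between 0.026 and 0.038 m); the robot touches nothing.
It fails at once if the beaker is dropped or thrown (faster than 0.6 m/s out of the fingers) (linear speed of beaker above 0.6 m/s and contact force between the fingers and beaker below 0.1 N).
It fails at once if the beaker is tipped over (beyond 1 rad) (angle between beaker's own z axis and vertical above 1 rad).
It fails at once if the dish is tipped (beyond 0.5 rad) (angle between dish's own z axis and vertical above 0.5 rad).
It fails at once if the jar, the bowl or the spatula is moved by more than 30 mm (distance of any of jar, bowl, spatula from where it was at the start of the episode above 0.03 m).
It also fails if it takes over 72 s, if anything falls off the work surface, if the arm or the gripper's body presses on something with over 40 N, if the wrist force passes 120 N, or if a joint passes its speed limit or range.

## Robot

A 6-joint arm with a two-finger parallel gripper is mounted at the origin on the work surface. World frame = base frame: x ahead of the robot, y to its left, z up, the work surface at z = 0. Lengths are in m, angles in rad, forces in N, time in s.
With the tool pointing down it reaches from about 0.275 to 0.75 m from the base axis. Payload 10.2 kg.
Tool frame: the origin (TCP) lies at the very end of the fingers, on their centre line; the grasp point (between the pads) lies bot.grip_point_offset behind it (bot.grip_point_offset is the distance from the TCP to the grasp point, in m); z points along the fingers, x is the direction in which the jaws open and shut, and the axes are right-handed (so a half turn about z gives the same grasp; the last joint's range is limited). The gripper opens to 88 mm and grips with 3 to 60 N. Pads are 18 mm wide; open, the fingers measure 123 mm over their backs; the gripper's body (75 mm by 187 mm) begins 45 mm behind the grasp point.
Start: joints at [-1.505, 0.313, 1.498, -0, 1.331, -0.223], TCP at [0.15, -0.503, 0.239] pointing down, gripper open.
Joint ranges: [-2.94, 2.94], [-0.97, 2.17], [0.19, 2.56], [-1.23, 4.37], [0.02, 3.11], [-2.88, 2.88]. Speed limits (rad/s): [2.39, 2.39, 3.01, 3.14, 3.14, 3.14].

## Interface

Orientations are given as [roll, pitch, yaw] about the fixed x, y, z axes, in that order (R = Rz(yaw) Ry(pitch) Rx(roll)).
In Python, from bench import bot gives the robot as it stands. The module is installed in compiled form; this text tells all that it offers.
- The arm moves only by the tool arm_command, never from a script. Its argument "rows" is a list of rows, each a list of 4 numbers: the shift along the tool's x, y, z in m, then the turn about the tool's z in rad. A call has 1 to 5 rows; each row shifts and turns the commanded pose from where the row before left it, along the tool's axes as they then stand; what a row does not reach is not made up. A row lasts 1/12 s, in which the tool goes at most 41.7 mm and 7.16 degrees, less where a joint would pass 70% of its speed; a pose out of reach is approached as far as the arm can. A call with a gripper value outside its range is refused whole. "claw" is the finger opening in m, from 0 to 0.0881, set as the call begins (left out, the last holds). The fingers move at their own pace and stop on an object; "force" is the grip in N (left out, the last holds). Time passes only in rows, so rows that do not move let the fingers close. It gives the time, the measured TCP pose, the force and the opening at its end, in the units of the state.
- bot.get_state(): the state, without advancing time (a new reading comes with each control period).
- bot.snapshot(name): name is "scene" or "side" or "wrist"; returns a dict with "image" (384x512x3 uint8, blue, green, red), "fx", "fy", "cx", "cy" (pixels), "world_from_camera" (4x4, takes a point from camera to world coordinates). Camera axes: x right, y down, z forward; pixel columns grow to the right and rows downward; lengths in m; the calibration is good to about 2 mm. A picture is of the moment at which its call begins. There is no depth.
- bot.close_job(): hands the job in, once; it reports no verdict.
Trained networks look in a picture, given as the dict that the camera call returned (one of the last four; its "shot" number tells which), for a name from the list of things; names that differ only in an ending like _2 or _b are one class to them, and where a whole thing is asked for, a point or a joint stands for the part that bears it (a point fixed in the world has none). Each returns a list of dicts, best first, with "score" (0 to 1); they miss things now and then, are a little off and sometimes report something else, mostly with a low value. They report only what shows in the picture. A call takes as long as a camera call. They do not tell look-alikes from the thing itself.
- bot.search_frame(picture, name): "bbox" ([centre column, centre row, width, height] in pixels, round what is visible of it).
- bot.silhouettes(picture, name): "mask" (384x512 bool, what is visible of it) and "bbox" ([centre column, centre row, width, height] in pixels, round what is visible of it).
- bot.pinpoint(picture, name): "xy" ([column, row] in pixels: a listed point, or the origin of a listed thing).
The state is a dict: "t": time; "qpos": joint angles; "qd": joint speeds; "effort": joint torques, N m; "tool_pos": TCP position; "ee_rot": TCP orientation; "wrist_force": force on the tool from outside, world axes, zero at the start; "torque": the same for the moment, N m; "finger_gap": opening from 0.0 (shut) to 1.0 (fully open).
Only numpy, scipy, OpenCV 4.12 (cv2) and the standard library are available. Lean on these libraries where they do the work, as an engineer would, in place of code of your own. Each camera call takes 0.05 s, during which the arm holds its last target.

## Working session

There is one attempt and no reset: what is moved stays moved. The work goes in short steps, Python scripts to look and compute and a tool call to move; the robot and the scene stay as the last step left them, time stands still between calls to the robot, and variables do not carry over. Pictures are saved under pics/ and viewed, and the job is handed in when it is done.

Besides the shell and the picture viewer there is one more tool, called after "Request:" as a command line: name --pt "numbers of a row" for each row, then --argument value for the rest. arm_command: Moves the arm, as the interface text tells. Its arguments: {"type":"object","properties":{"rows":{"type":"array"},"claw":{"type":"number"},"force":{"type":"number"}},"required":["rows"]}

```bash
mkdir -p pics; ls
python3 - <<'E'
from bench import bot
import cv2,json,numpy as np
s=bot.get_state(); print({k:np.round(v,3).tolist() for k,v in s.items()}); print(bot.grip_point_offset)
for n in ["scene","side","wrist"]:
    p=bot.snapshot(n); cv2.imwrite(f"pics/{n}0.png",p["image"])
    print(n,p["shot"],p["fx"],p["fy"],p["cx"],p["cy"]); print(np.round(p["world_from_camera"],4).tolist())
E
```

```text
pics
{'t': 0.0, 'qpos': [-1.505, 0.313, 1.498, 0.0, 1.331, -0.223], 'qd': [-0.002, 0.002, 0.001, -0.0, -0.001, -0.001], 'effort': [0.0, -40.221, -25.227, 0.07, 0.035, -0.0], 'tool_pos': [0.149, -0.503, 0.238], 'ee_rot': [-3.141, 0.001, -1.282], 'wrist_force': [0.807, -0.122, 1.075], 'torque': [-0.006, 0.031, 0.016], 'finger_gap': 0.999}
0.0187
scene 1 431.159404076108 431.159404076108 265.51932339376 193.07704580670938
[[0.8083, 0.3999, -0.4322, 1.3056], [0.5888, -0.5588, 0.584, -1.0201], [-0.008, -0.7265, -0.6871, 1.3042], [0.0, 0.0, 0.0, 1.0]]
side 2 432.4735572179182 432.4735572179182 259.7161050951452 186.94159264400147
[[-0.9786, -0.1402, 0.1506, 0.2706], [-0.2054, 0.6222, -0.7555, 1.2998], [0.0123, -0.7702, -0.6376, 1.1954], [0.0, 0.0, 0.0, 1.0]]
wrist 3 288.0011091749206 288.0011091749206 257.17092741721183 191.05428133823398
[[0.2852, -0.9133, -0.2908, 0.224], [-0.9585, -0.2718, -0.0862, -0.4808], [-0.0003, 0.3033, -0.9529, 0.3839], [0.0, 0.0, 0.0, 1.0]]
```

View pics/scene0.png

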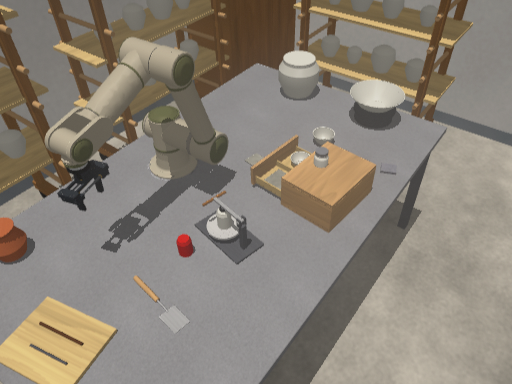

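View pics/side0.png

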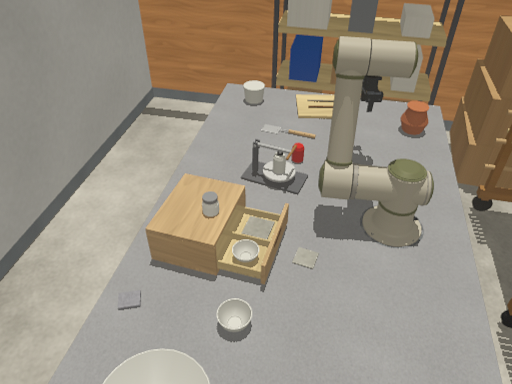

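Run:
```python
from bench import bot
import cv2,json,numpy as np
for n in ["scene","side"]:
    p=bot.snapshot(n)
    for k in ["stand","holddown_pivot","holddown_bar","beaker","cabinet","drawer_front","tile","dish","jar","bowl"]:
        print(n,k,[(np.round(d["xy"],1).tolist(),round(d["score"],2)) for d in bot.pinpoint(p,k)[:4]])
    for k in ["beaker","tile"]:
        print(n,k,[(np.round(d["bbox"],1).tolist(),round(d["score"],2)) for d in bot.search_frame(p,k)[:4]])
```

```text
scene stand [([244.4, 245.9], 0.84)]
scene holddown_pivot [([242.2, 222.0], 0.9), ([323.0, 143.4], 0.35)]
scene holddown_bar [([212.9, 199.7], 0.59)]
scene beaker [([223.6, 229.7], 0.58), ([324.0, 162.4], 0.37)]
scene cabinet [([304.1, 184.8], 0.87)]
scene drawer_front [([273.6, 156.5], 0.96)]
scene tile [([257.0, 159.8], 0.62), ([277.0, 177.9], 0.45)]
scene dish [([301.2, 161.8], 0.43)]
scene jar [([319.0, 165.2], 0.78)]
scene bowl [([322.0, 141.8], 0.65)]
scene beaker [([182.6, 246.8, 19.7, 27.2], 0.84), ([222.1, 221.6, 14.9, 19.1], 0.55)]
scene tile [([253.6, 162.1, 14.8, 7.9], 0.64), ([277.4, 178.1, 21.4, 17.1], 0.57), ([323.2, 134.6, 22.3, 20.7], 0.24)]
side stand [([253.7, 170.8], 0.95)]
side holddown_pivot [([256.4, 142.2], 0.91)]
side holddown_bar [([287.5, 152.8], 0.78)]
side beaker [([297.5, 159.8], 0.68), ([280.9, 169.4], 0.56)]
side cabinet [([234.6, 242.2], 0.69), ([254.6, 171.1], 0.69)]
side drawer_front [([280.1, 239.3], 0.92)]
side tile [([256.2, 228.2], 0.96), ([306.9, 260.7], 0.82)]
side dish [([244.0, 258.2], 0.69), ([281.2, 170.2], 0.31)]
side jar [([208.1, 210.1], 0.75)]
side bowl [([234.2, 321.4], 0.96)]
side beaker [([295.2, 151.8, 17.1, 22.8], 0.74), ([279.8, 164.1, 13.6, 21.0], 0.71), ([217.6, 228.1, 143.5, 111.5], 0.52)]
side tile [([308.7, 259.4, 22.8, 20.2], 0.7), ([256.4, 227.1, 35.1, 24.4], 0.55)]
```

Look-alikes. Beaker: the white one on the wheel (scene 222,221 / side 280,164) against the red one (scene 183,246 / side 295,152), so I want the white one. Tile: the one in the drawer half (scene 277,178 / side 256,228) against a small tile on the bench (side 307,260) and a dark plate (side 130,299), so I want the drawer tile. Next I'll triangulate and check with a close crop.

```bash
cat > h.py <<'E'
from bench import bot
import cv2,numpy as np
def ray(p,xy):
    T=np.array(p["world_from_camera"]); d=np.array([(xy[0]-p["cx"])/p["fx"],(xy[1]-p["cy"])/p["fy"],1.])
    d=T[:3,:3]@d; return T[:3,3],d/np.linalg.norm(d)
def atz(p,xy,z):
    o,d=ray(p,xy); return o+d*(z-o[2])/d[2]
def tri(obs):
    A=np.zeros((3,3));b=np.zeros(3)
    for p,xy in obs:
        o,d=ray(p,xy);M=np.eye(3)-np.outer(d,d);A+=M;b+=M@o
    x=np.linalg.solve(A,b); r=[np.linalg.norm(np.cross(x-ray(p,xy)[0],ray(p,xy)[1])) for p,xy in obs]
    return x,r
def proj(p,X):
    T=np.linalg.inv(np.array(p["world_from_camera"])); c=T[:3,:3]@np.array(X)+T[:3,3]
    return np.array([p["cx"]+p["fx"]*c[0]/c[2],p["cy"]+p["fy"]*c[1]/c[2]])
E
python3 - <<'E'
from h import *
a=bot.snapshot("scene");b=bot.snapshot("side")
P={"stand":((244.4,245.9),(253.7,170.8)),"pivot":((242.2,222),(256.4,142.2)),"bar":((212.9,199.7),(287.5,152.8)),"beaker":((223.6,229.7),(280.9,169.4)),
"drawer_front":((273.6,156.5),(280.1,239.3)),"tile":((277,177.9),(256.2,228.2)),"dish":((301.2,161.8),(244,258.2)),"cab":((304.1,184.8),(234.6,242.2)),"jar":((319,165.2),(208.1,210.1))}
for k,(u,v) in P.items():
    x,r=tri([(a,u),(b,v)]); print(k,np.round(x,3),np.round(r,4))
    z={"stand":0,"pivot":.156,"beaker":.05,"drawer_front":.064,"tile":.032,"dish":.032,"cab":0,"jar":.155}.get(k)
    if z is not None: print("   atz",np.round(atz(a,u,z)[:2],3),np.round(atz(b,v,z)[:2],3))
def crop(p,c,w,h,n):
    i=p["image"][c[1]-h//2:c[1]+h//2,c[0]-w//2:c[0]+w//2]; cv2.imwrite(n,cv2.resize(i,None,fx=5,fy=5,interpolation=cv2.INTER_CUBIC))
crop(a,(265,200),160,120,"pics/c_scene.png")
crop(b,(265,200),140,120,"pics/c_side.png")
E
```

```text
stand [ 0.6   -0.209  0.011] [0.0003 0.0003]
   atz [ 0.595 -0.202] [ 0.603 -0.223]
pivot [ 0.597 -0.218  0.156] [0.0069 0.0069]
   atz [ 0.604 -0.217] [ 0.592 -0.224]
bar [ 0.445 -0.187  0.152] [0.0059 0.0059]
beaker [ 0.486 -0.208  0.034] [0.0095 0.0095]
   atz [ 0.506 -0.216] [ 0.475 -0.195]
drawer_front [0.411 0.244 0.073] [0.0067 0.0067]
   atz [0.412 0.253] [0.406 0.231]
tile [0.501 0.166 0.039] [0.0072 0.0072]
   atz [0.489 0.171] [0.508 0.164]
dish [0.518 0.323 0.037] [0.0008 0.0008]
   atz [0.516 0.329] [0.519 0.318]
cab [0.586 0.229 0.002] [0.0094 0.0094]
   atz [0.594 0.233] [0.578 0.222]
jar [0.666 0.228 0.151] [0.0039 0.0039]
   atz [0.664 0.222] [0.668 0.233]
```

View pics/c_scene.png

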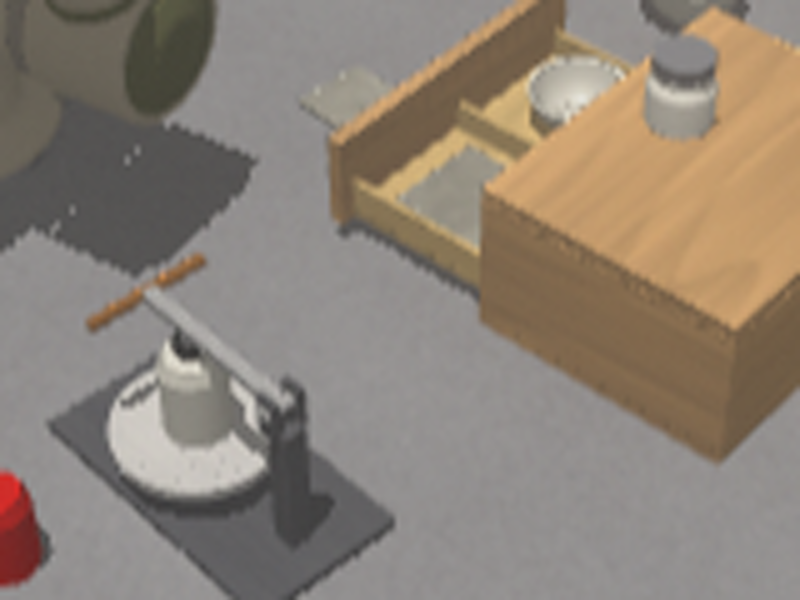

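View pics/c_side.png

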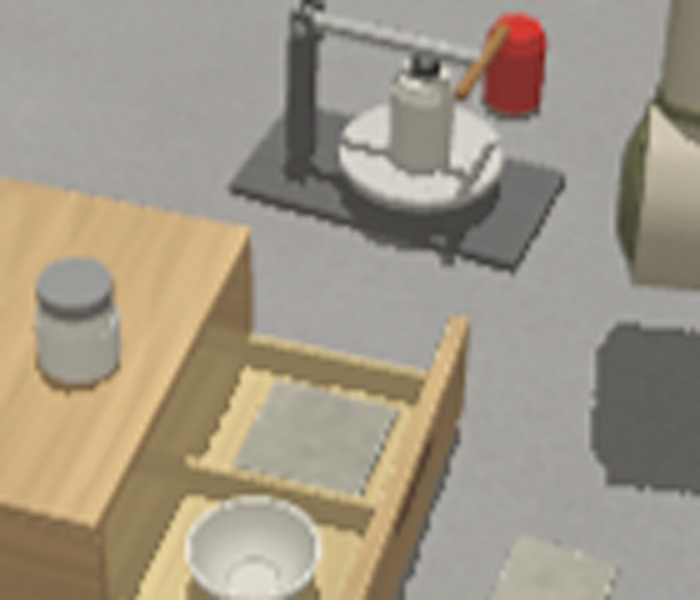

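The crops confirm the choices: the white beaker stands under the pad, and the 100 mm tile lies in the right half of the drawer. The red beaker and the bench tile are distractors. I'll bring the wrist camera over the stand for a finer fix.

Request:
arm_command --pt "0 0 -0.02 -0.12" --pt "0 0 -0.02 -0.12" --pt "0 0 -0.02 -0.12" --pt "0 0 -0.02 -0.12" --pt "0 0 0 -0.12"

```text
t: 1.97
tool_pos: [0.1496, -0.5041, 0.3226]
ee_rot: [3.137, -0.004, -0.676]
wrist_force: [0.4, -0.1, 0.1]
finger_gap: 0.999
```

Request:
arm_command --pt "0 0 0 -0.12" --pt "0 0 0 -0.12" --pt "0 0 0 -0.12" --pt "0 0 0 -0.12" --pt "0 0 0 0"

```text
t: 2.38
tool_pos: [0.1495, -0.5033, 0.3187]
ee_rot: [-3.142, -0.0, -0.198]
wrist_force: [-0.2, 0.3, -0.2]
finger_gap: 0.999
```

Request:
arm_command --pt "0.019 -0.033 0 0" --pt "0.019 -0.033 0 0" --pt "0.019 -0.033 0 0" --pt "0.019 -0.033 0 0" --pt "0.019 -0.033 0 0"

```text
t: 2.8
tool_pos: [0.2765, -0.3592, 0.3188]
ee_rot: [3.141, -0.0, -0.207]
wrist_force: [0.6, -1.7, 0.8]
finger_gap: 0.999
```

Request:
arm_command --pt "0.019 -0.033 0 0" --pt "0.019 -0.033 0 0" --pt "0.019 -0.033 0 0" --pt "0.019 -0.033 0 0" --pt "0.019 -0.033 0 0"

```text
t: 3.22
tool_pos: [0.4028, -0.2164, 0.319]
ee_rot: [3.141, -0.001, -0.206]
wrist_force: [0.7, -0.9, -0.3]
finger_gap: 1.003
```

Request:
arm_command --pt "0.019 -0.033 0 0" --pt "0 0 0 0" --pt "0 0 0 0"

```text
t: 3.47
tool_pos: [0.4277, -0.1884, 0.3187]
ee_rot: [3.142, 0.0, -0.202]
wrist_force: [-0.4, 0.1, -0.6]
finger_gap: 1.004
```

```bash
cat > w.py <<'E'
from h import *
import sys,pickle
n=sys.argv[1]; p=bot.snapshot("wrist"); cv2.imwrite(f"pics/{n}.png",p["image"])
for k in sys.argv[2:]:
    print(k,[(np.round(d["xy"],1).tolist(),round(d["score"],2)) for d in bot.pinpoint(p,k)[:3]])
pickle.dump(p,open(f"{n}.pkl","wb")); s=bot.get_state(); print(s["t"],np.round(s["tool_pos"],4),np.round(s["ee_rot"],3))
E
python3 w.py w1 stand holddown_pivot holddown_bar beaker
```

```text
stand [([364.4, 143.8], 0.79)]
holddown_pivot [([407.7, 167.1], 0.82)]
holddown_bar [([261.9, 167.4], 0.77), ([297.0, 151.7], 0.26)]
beaker [([271.0, 241.9], 0.65), ([297.4, 149.1], 0.63)]
3.7167 [ 0.4265 -0.1906  0.3188] [ 3.141  0.    -0.205]
```

View pics/w1.png

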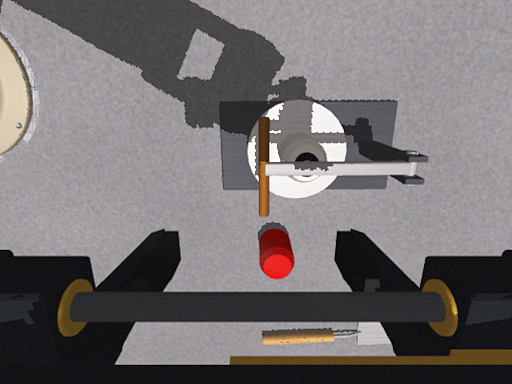

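Run:
```python
from h import *
import pickle
p=pickle.load(open("w1.pkl","rb"))
for n,xy,z in [("c1",(220,101),.012),("c2",(397,100.5),.012),("c3",(388,189),.012),("c4",(223,190),.012),("piv",(410,166),.156),("pivn",(407.7,167.1),.156)]:
    print(n,np.round(atz(p,xy,z),4))
for z in (.156,.17,.19): print(z,[np.round(atz(p,xy,z),4) for xy in [(264,118),(264,216),(264,169)]])
# wheel ellipse top z .05
for xy in [(248,148),(347,148),(297,99),(297,198)]: print("wheel",np.round(atz(p,xy,.05),4))
g=p["image"][80:240,200:440]; cv2.imwrite("pics/w1c.png",cv2.resize(g,None,fx=3.3,fy=3.3,interpolation=cv2.INTER_CUBIC))
```

```text
c1 [ 0.3875 -0.1028  0.012 ]
c2 [ 0.6474 -0.1551  0.012 ]
c3 [ 0.6253 -0.2923  0.012 ]
c4 [ 0.359  -0.2397  0.012 ]
piv [ 0.5924 -0.2129  0.156 ]
pivn [ 0.5899 -0.2137  0.156 ]
0.156 [array([ 0.4458, -0.131 ,  0.156 ]), array([ 0.4246, -0.2389,  0.156 ]), array([ 0.4353, -0.1843,  0.156 ])]
0.17 [array([ 0.4457, -0.1301,  0.17  ]), array([ 0.4254, -0.2331,  0.17  ]), array([ 0.4357, -0.181 ,  0.17  ])]
0.19 [array([ 0.4455, -0.1288,  0.19  ]), array([ 0.4266, -0.2248,  0.19  ]), array([ 0.4361, -0.1762,  0.19  ])]
wheel [ 0.4162 -0.1744  0.05  ]
wheel [ 0.556  -0.2029  0.05  ]
wheel [ 0.4961 -0.122   0.05  ]
wheel [ 0.4733 -0.2638  0.05  ]
```

View pics/w1c.png

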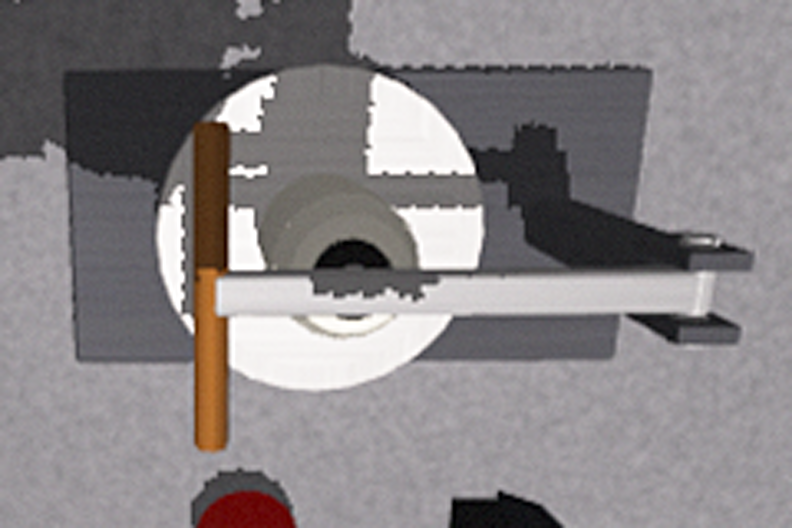

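Request:
arm_command --pt "0.007 -0.039 0 0" --pt "0 0 0.035 0" --pt "0 0 0.035 0" --pt "0 0 0.03 0" --pt "0 0 0 0" --claw 0.05 --force 25

```text
t: 4.13
tool_pos: [0.4394, -0.1522, 0.2141]
ee_rot: [-3.138, 0.009, -0.204]
wrist_force: [0.3, 0.8, -0.9]
finger_gap: 0.649
```

```bash
python3 w.py w2 holddown_bar
python3 - <<'E'
from h import *
p=bot.snapshot("side"); i=p["image"][90:210,210:350]; cv2.imwrite("pics/s2.png",cv2.resize(i,None,fx=5,fy=5,interpolation=cv2.INTER_CUBIC))
E
```

```text
holddown_bar [([259.6, 245.9], 0.71)]
4.2333 [ 0.4416 -0.1535  0.2195] [-3.141  0.    -0.204]
```

View pics/w2.png

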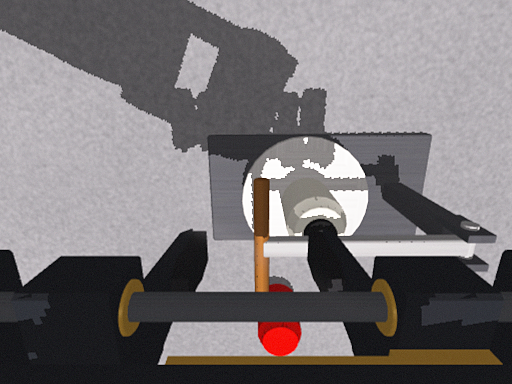

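View pics/s2.png

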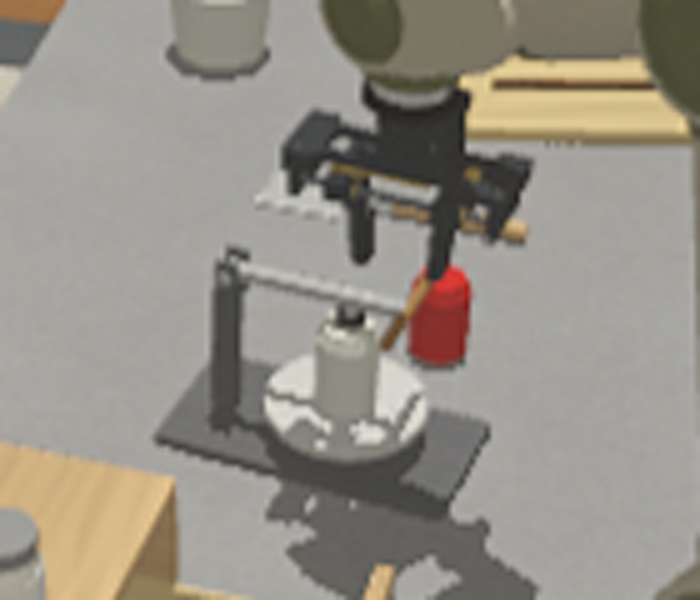

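Request:
arm_command --pt "0 0 0.03 0" --pt "0 0 0.028 0" --pt "0 0 0.02 0" --pt "0 0 0 0" --pt "0 0 0 0"

```text
t: 4.7
tool_pos: [0.4424, -0.1535, 0.1423]
ee_rot: [3.141, -0.002, -0.203]
wrist_force: [1.2, -0.5, 0.4]
finger_gap: 0.567
```

```bash
python3 w.py w3 holddown_bar
```

```text
holddown_bar [([255.0, 311.1], 0.82)]
4.8 [ 0.4428 -0.1536  0.143 ] [ 3.14  -0.004 -0.202]
```

View pics/w3.png

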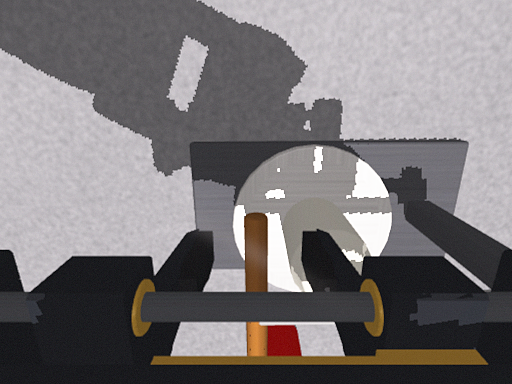

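The bar (column 256) lies centred between the fingers (inner edges about 213 and 303). Closing.

Request:
arm_command --pt "0 0 0 0" --pt "0 0 0 0" --pt "0 0 0 0" --pt "0 0 0 0" --pt "0 0 0 0" --claw 0.0 --force 25

```text
t: 5.22
tool_pos: [0.4418, -0.1528, 0.141]
ee_rot: [3.141, -0.0, -0.202]
wrist_force: [-0.4, -0.3, -0.5]
finger_gap: 0.21
```

Request:
arm_command --pt "0 0 0 0" --pt "0 0 0 0" --pt "0 0 0 0"

```text
t: 5.47
tool_pos: [0.4419, -0.1528, 0.1408]
ee_rot: [3.142, -0.0, -0.202]
wrist_force: [1.3, -0.3, 0.6]
finger_gap: 0.125
```

Request:
arm_command --pt "0.001 0 -0.016 0" --pt "0.0025 0 -0.016 0" --pt "0.004 0 -0.0155 0" --pt "0.0055 0 -0.015 0" --pt "0.007 0 -0.0145 0"

```text
t: 5.88
tool_pos: [0.4631, -0.1571, 0.2179]
ee_rot: [-3.141, -0.005, -0.202]
wrist_force: [23.8, -5.4, -19.7]
finger_gap: 0.123
```

```bash
python3 w.py w4 holddown_bar;  python3 - <<'E'
from h import *
s=bot.get_state(); print(s["wrist_force"],s["finger_gap"])
p=bot.snapshot("side"); i=p["image"][70:190,210:350]; cv2.imwrite("pics/s4.png",cv2.resize(i,None,fx=5,fy=5,interpolation=cv2.INTER_CUBIC))
E
```

```text
holddown_bar [([256.5, 312.5], 0.88)]
5.9833 [ 0.4641 -0.1573  0.2191] [ 3.141 -0.007 -0.202]
[12.91221422 -1.8898064  -7.28381275] 0.12175583477752072
```

View pics/s4.png

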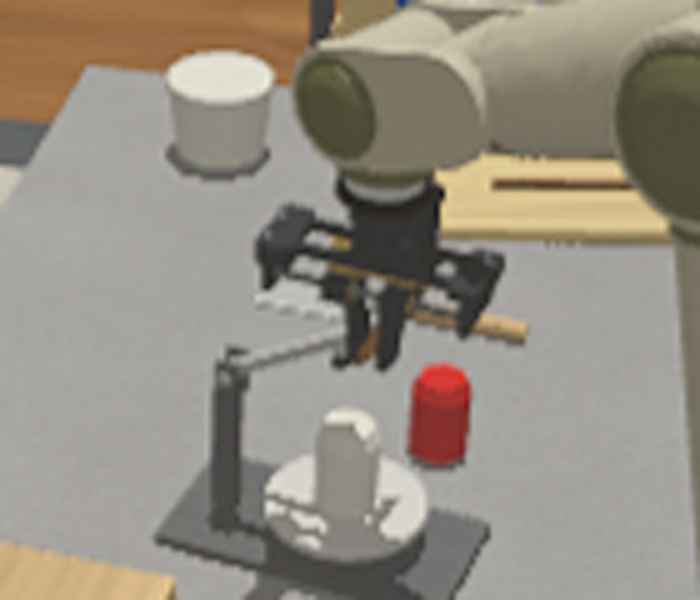

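The arm follows, with the bar held. The sideways force of about 13 N says the path should bend in a little sooner, so I'll continue with a small correction.

Request:
arm_command --pt "0.011 0 -0.0135 0" --pt "0.0105 0 -0.0125 0" --pt "0.0115 0 -0.0115 0" --pt "0.0125 0 -0.0105 0" --pt "0.0 0 0 0"

```text
t: 6.45
tool_pos: [0.5078, -0.166, 0.2652]
ee_rot: [-3.14, -0.001, -0.202]
wrist_force: [4.9, -0.2, -6.6]
finger_gap: 0.117
```

Run:
```python
from h import *
s=bot.get_state(); print(np.round(s["wrist_force"],1),s["finger_gap"],np.round(s["tool_pos"],4))
```

```text
[ 4.9 -0.2 -6.6] 0.11659457187883304 [ 0.5078 -0.166   0.2652]
```

Request:
arm_command --pt "0.0135 0 -0.009 0" --pt "0.0145 0 -0.008 0" --pt "0.015 0 -0.0065 0" --pt "0.0155 0 -0.005 0" --pt "0.0155 0 -0.0035 0"

```text
t: 6.87
tool_pos: [0.5781, -0.1803, 0.295]
ee_rot: [-3.139, 0.007, -0.202]
wrist_force: [-2.7, 0.5, -15.5]
finger_gap: 0.116
```

Request:
arm_command --pt "0.009 0 -0.001 0" --pt "0 0 0 0"

```text
t: 7.03
tool_pos: [0.5878, -0.1823, 0.2962]
ee_rot: [-3.14, 0.004, -0.202]
wrist_force: [2.5, 0.3, -12.3]
finger_gap: 0.117
```

Run:
```python
from h import *
p=bot.snapshot("side"); i=p["image"][50:170,210:350]; cv2.imwrite("pics/s5.png",cv2.resize(i,None,fx=5,fy=5,interpolation=cv2.INTER_CUBIC))
```

```text
(no output)
```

View pics/s5.png

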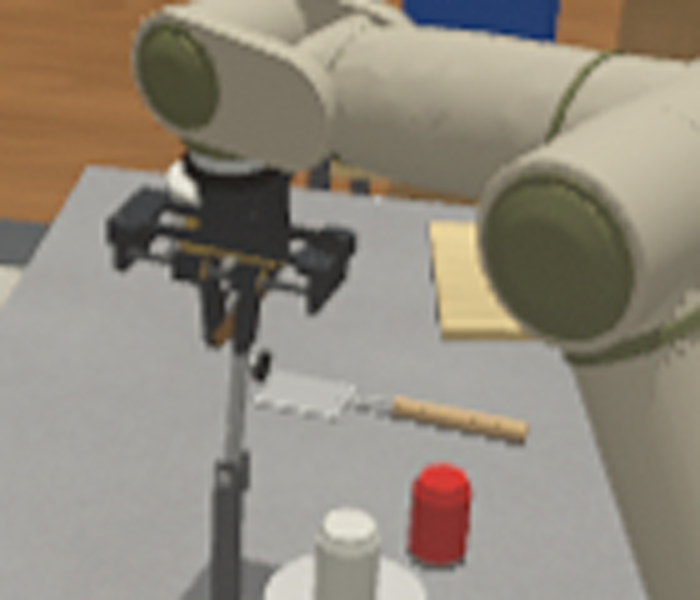

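The arm stands nearly vertical (about 1.5 rad). Releasing and withdrawing upward.

Request:
arm_command --pt "0 0 0 0" --pt "0 0 0 0" --pt "0 0 0 0" --pt "0 0 0 0" --pt "0 0 0 0" --claw 0.05

```text
t: 7.5
tool_pos: [0.5871, -0.1827, 0.2997]
ee_rot: [3.141, -0.002, -0.202]
wrist_force: [0.4, -0.8, 0.3]
finger_gap: 0.474
```

Request:
arm_command --pt "0 0 -0.02 0" --pt "0 0 -0.02 0" --pt "0 0 -0.02 0" --pt "0 0 0 0"

```text
t: 7.83
tool_pos: [0.5877, -0.1828, 0.3632]
ee_rot: [3.139, -0.007, -0.202]
wrist_force: [-0.1, 0.4, 0.7]
finger_gap: 0.565
```

Run:
```python
from h import *
p=bot.snapshot("side"); i=p["image"][50:170,210:350]; cv2.imwrite("pics/s6.png",cv2.resize(i,None,fx=5,fy=5,interpolation=cv2.INTER_CUBIC))
a=bot.snapshot("scene")
u=bot.pinpoint(p,"holddown_bar"); v=bot.pinpoint(a,"holddown_bar"); print(u[:1],v[:1])
if u and v: print(tri([(p,u[0]["xy"]),(a,v[0]["xy"])]))
```

```text
[{'xy': [257.0, 112.6], 'score': 0.63}] [{'xy': [237.2, 187.6], 'score': 0.69}]
(array([ 0.58681087, -0.20931977,  0.31019861]), [np.float64(0.0007653940209084843), np.float64(0.0007653940209085173)])
```

View pics/s6.png

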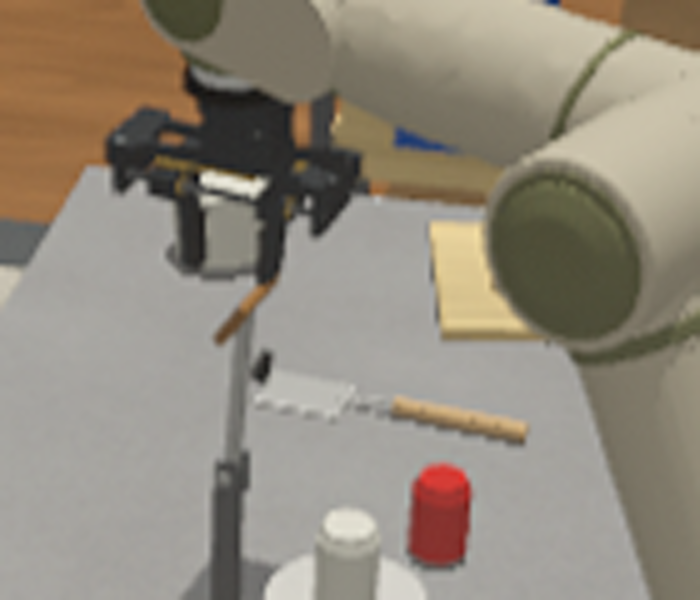

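Step 1 is done: the bar is at z of about 0.31 over the pivot and the fingers are clear. Next I move over the wheel and turn so the jaws lie along the stand's y, because the 187 mm body must clear the post.

Request:
arm_command --pt "-0.033 0.009 -0.01 0" --pt "-0.033 0.009 0 0" --pt "-0.033 0.01 0 0" --pt "0 0 0 -0.12" --pt "0 0 0 -0.12" --claw 0.088

```text
t: 8.45
tool_pos: [0.4831, -0.19, 0.3682]
ee_rot: [-3.141, 0.001, 0.042]
wrist_force: [0.2, -0.5, -0.1]
finger_gap: 0.921
```

Request:
arm_command --pt "0 0 0 -0.12" --pt "0 0 0 -0.12" --pt "0 0 0 -0.12" --pt "0 0 0 -0.12" --pt "0 0 0 -0.12"

```text
t: 8.87
tool_pos: [0.4844, -0.19, 0.3675]
ee_rot: [-3.14, 0.001, 0.644]
wrist_force: [0.2, -0.0, 1.3]
finger_gap: 0.999
```

Request:
arm_command --pt "0 0 0 -0.12" --pt "0 0 0 -0.12" --pt "0 0 0 -0.12" --pt "0 0 0 -0.12" --pt "0 0 0 -0.12"

```text
t: 9.28
tool_pos: [0.4844, -0.19, 0.3675]
ee_rot: [-3.14, -0.001, 1.244]
wrist_force: [-0.1, 0.1, 0.7]
finger_gap: 0.996
```

Request:
arm_command --pt "0 0 0 -0.12" --pt "0 0 0 0" --pt "0 0 0 0"

```text
t: 9.53
tool_pos: [0.4845, -0.19, 0.3679]
ee_rot: [-3.14, -0.001, 1.354]
wrist_force: [0.2, -1.7, -0.4]
finger_gap: 0.999
```

```bash
python3 w.py w7 beaker stand holddown_bar
```

```text
beaker [([253.7, 151.6], 0.83), ([154.2, 134.4], 0.64)]
stand [([260.1, 203.0], 0.76)]
holddown_bar [([255.3, 321.0], 0.9)]
9.7333 [ 0.4846 -0.1901  0.3685] [-3.141 -0.     1.356]
```

View pics/w7.png

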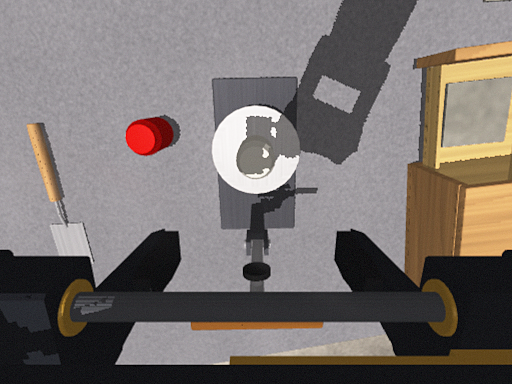

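Run:
```python
from h import *
import pickle
p=pickle.load(open("w7.pkl","rb"))
g=p["image"][70:240,200:320]; 
c=np.array([.4854,-.1908])
im=cv2.resize(g,None,fx=3.5,fy=3.5,interpolation=cv2.INTER_CUBIC)
for r,z,col in [(.072,.05,(0,255,0)),(.028,.05,(0,0,255)),(.028,.116,(255,0,0)),(.022,.130,(255,0,255))]:
    for t in np.linspace(0,2*np.pi,60):
        u=proj(p,[c[0]+r*np.cos(t),c[1]+r*np.sin(t),z]); q=((u-[200,70]+.5)*3.5).astype(int); cv2.circle(im,tuple(int(x) for x in q),1,col,-1)
cv2.imwrite("pics/w7c.png",im)
q=bot.snapshot("wrist")
for d in bot.silhouettes(q,"beaker")[:2]: print(d["score"],d["bbox"])
```

```text
0.97 [148.2, 137.1, 49.9, 40.0]
0.92 [254.9, 159.8, 38.9, 47.6]
```

View pics/w7c.png

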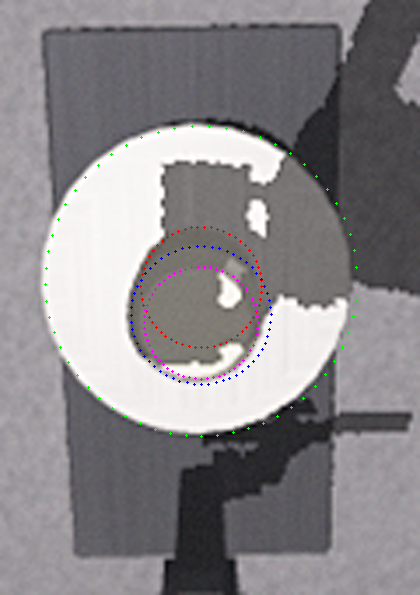

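```bash
cat > bk.py <<'E'
from h import *
from scipy.optimize import least_squares
def fit(p,bb,c0,z0):
    t=np.linspace(0,2*np.pi,90); 
    def box(c):
        P=[proj(p,[c[0]+r*np.cos(a),c[1]+r*np.sin(a),z0+z]) for r,z in [(.028,0),(.028,.066),(.022,.08)] for a in t]
        P=np.array(P); lo=P.min(0);hi=P.max(0); return np.array([lo[0],lo[1],hi[0],hi[1]])
    m=np.array([bb[0]-bb[2]/2,bb[1]-bb[3]/2,bb[0]+bb[2]/2,bb[1]+bb[3]/2])
    r=least_squares(lambda c:box(c)-m,c0,diff_step=1e-3); return r.x,r.fun
E
python3 - <<'E'
from bk import *
for n in ("wrist","scene","side"):
    q=bot.snapshot(n)
    for d in bot.silhouettes(q,"beaker")[:3]:
        x,f=fit(q,d["bbox"],[.485,-.19],.05); print(n,np.round(x,4),np.round(f,1),d["score"])
E
```

```text
wrist [ 0.4222 -0.3388] [-1.  -4.6  1.2  4.4] 0.94
wrist [ 0.486  -0.1913] [-0.3  2.8  0.3 -2.6] 0.78
wrist [0.5649 0.1028] [ 20.3 103.8 -16.8 -99.6] 0.67
scene [ 0.4651 -0.3816] [-0.4  0.1  0.5 -0.2] 0.88
scene [ 0.4948 -0.1998] [ 0.8 -2.2 -0.9  2.1] 0.51
side [ 0.4759 -0.1921] [-1.9 -2.3  1.9  2. ] 0.72
side [ 0.4207 -0.2882] [-0.3 -2.5  0.3  2.3] 0.71
```

Request:
arm_command --pt "-0.002 -0.001 0.035 -0.015" --pt "0 0 0.035 0" --pt "0 0 0.035 0" --pt "0 0 0.035 0" --pt "0 0 0.02 0"

```text
t: 10.55
tool_pos: [0.4821, -0.1911, 0.2053]
ee_rot: [-3.138, -0.002, 1.373]
wrist_force: [0.1, -0.5, 0.1]
finger_gap: 0.998
```

Request:
arm_command --pt "0 0 0 0"

```text
t: 10.63
tool_pos: [0.4817, -0.1909, 0.2048]
ee_rot: [-3.135, -0.003, 1.373]
wrist_force: [0.1, 0.9, -0.6]
finger_gap: 0.999
```

```bash
python3 w.py w8
python3 - <<'E'
from bk import *
for n in ("wrist",):
    q=bot.snapshot(n)
    for d in bot.silhouettes(q,"beaker")[:3]:
        x,f=fit(q,d["bbox"],[.485,-.19],.05); print(n,np.round(x,4),np.round(f,1),d["score"],d["bbox"])
E
```

```text
10.6833 [ 0.4827 -0.1916  0.2077] [-3.139e+00 -1.000e-03  1.373e+00]
wrist [ 0.4214 -0.3257] [-7.8 -5.6 10.5  6.1] 0.95 [95.7, 153.5, 83.0, 59.6]
wrist [ 0.488  -0.1933] [-0.5 -0.5  0.5  0.5] 0.7 [256.6, 193.9, 63.0, 74.5]
```

View pics/w8.png

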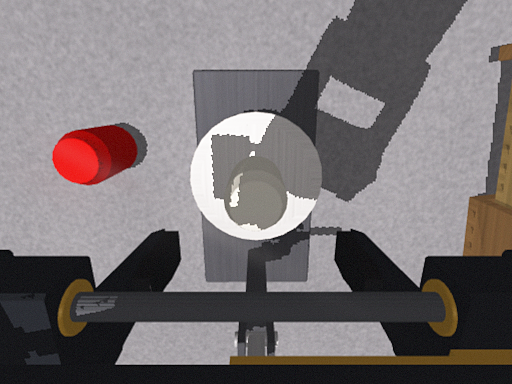

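Run:
```python
from h import *
import pickle
p=pickle.load(open("w8.pkl","rb"))
g=p["image"][100:250,180:330]; im=cv2.resize(g,None,fx=4,fy=4,interpolation=cv2.INTER_CUBIC)
for c,k in [((.4865,-.1925),1)]:
  for r,z,col in [(.072,.05,(0,255,0)),(.028,.05,(0,0,255)),(.028,.116,(255,0,0)),(.022,.130,(255,0,255))]:
    for t in np.linspace(0,2*np.pi,60):
        u=proj(p,[c[0]+r*np.cos(t),c[1]+r*np.sin(t),z]); q=((u-[180,100]+.5)*4).astype(int); cv2.circle(im,tuple(int(x) for x in q),1,col,-1)
cv2.imwrite("pics/w8c.png",im)
```

```text
(no output)
```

View pics/w8c.png

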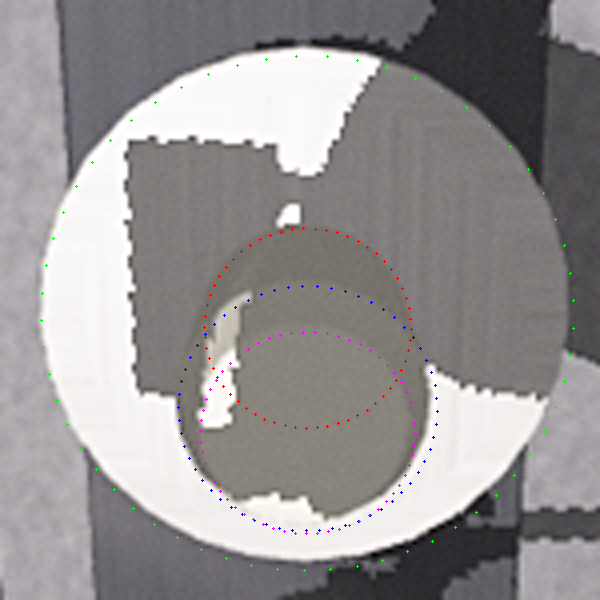

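Request:
arm_command --pt "-0.001 0.003 0.03 0" --pt "0 0 0.03 0" --pt "0 0 0.03 0" --pt "0 0 0.025 0" --pt "0 0 0.012 0"

```text
t: 11.2
tool_pos: [0.486, -0.1935, 0.0807]
ee_rot: [-3.141, -0.0, 1.373]
wrist_force: [-0.2, 0.3, -0.1]
finger_gap: 0.999
```

Request:
arm_command --pt "0 0 0 0" --pt "0 0 0 0"

```text
t: 11.37
tool_pos: [0.4869, -0.194, 0.0832]
ee_rot: [3.14, 0.001, 1.373]
wrist_force: [0.7, 0.2, 0.6]
finger_gap: 1.001
```

```bash
python3 w.py w9
```

```text
11.4167 [ 0.4871 -0.1942  0.0837] [3.138e+00 1.000e-03 1.373e+00]
```

View pics/w9.png

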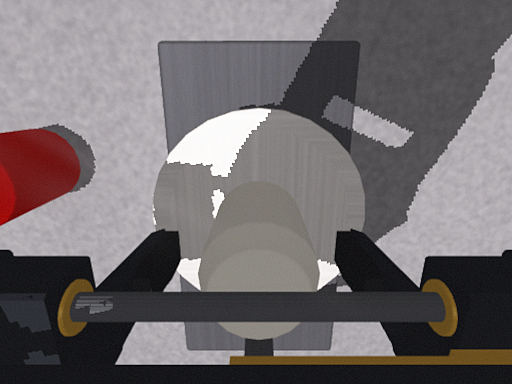

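The beaker (column 258) is centred between the fingers. Closing at 20 N.

Request:
arm_command --pt "0 0 0 0" --pt "0 0 0 0" --pt "0 0 0 0" --pt "0 0 0 0" --pt "0 0 0 0" --claw 0.03 --force 20

```text
t: 11.83
tool_pos: [0.4861, -0.1935, 0.082]
ee_rot: [3.141, 0.0, 1.373]
wrist_force: [-0.0, -1.5, 1.3]
finger_gap: 0.646
```

Request:
arm_command --pt "0 0 0 0" --pt "0 0 0 0"

```text
t: 12.0
tool_pos: [0.4861, -0.1935, 0.082]
ee_rot: [3.141, 0.0, 1.373]
wrist_force: [0.3, -0.6, 3.8]
finger_gap: 0.637
```

Request:
arm_command --pt "0 0 -0.01 0" --pt "0 0 -0.025 0" --pt "0 0 -0.035 0" --pt "0 0 -0.035 0" --pt "0 0 -0.035 0"

```text
t: 12.42
tool_pos: [0.4855, -0.1932, 0.2238]
ee_rot: [-3.141, -0.0, 1.373]
wrist_force: [1.1, -1.2, -2.4]
finger_gap: 0.636
```

Request:
arm_command --pt "0 0 -0.02 0" --pt "0 0 0 0"

```text
t: 12.58
tool_pos: [0.4871, -0.1941, 0.2466]
ee_rot: [3.134, 0.003, 1.373]
wrist_force: [0.4, -0.8, -1.0]
finger_gap: 0.638
```

```bash
python3 w.py w10 tile drawer_front cabinet dish;python3 - <<'E'
from h import *
p=bot.snapshot("side"); i=p["image"][90:290,180:380]; cv2.imwrite("pics/s10.png",cv2.resize(i,None,fx=3,fy=3,interpolation=cv2.INTER_CUBIC))
E
```

```text
tile []
drawer_front []
cabinet [([254.9, 226.5], 0.54)]
dish []
12.8333 [ 0.4854 -0.1931  0.2401] [-3.139e+00 -1.000e-03  1.373e+00]
```

View pics/w10.png

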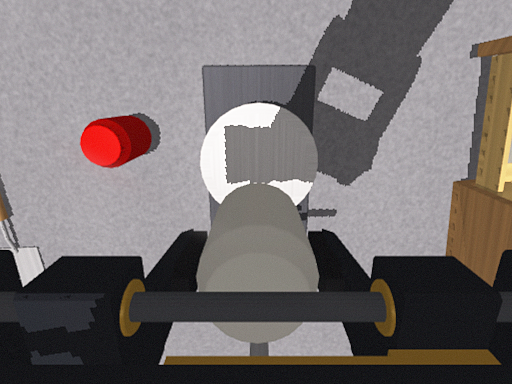

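View pics/s10.png

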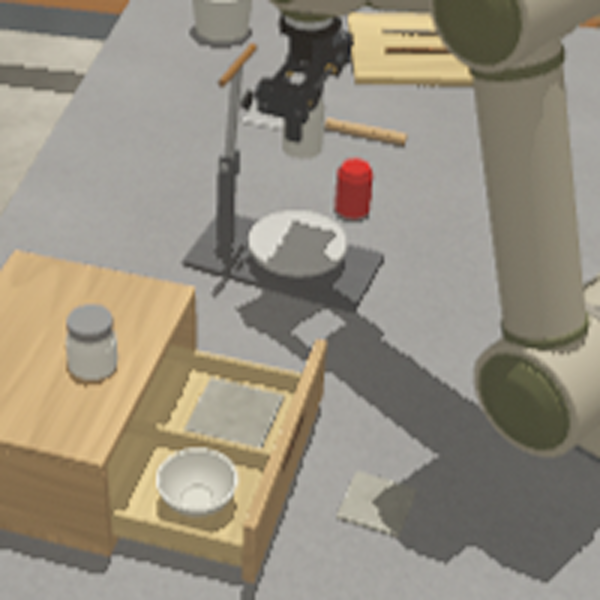

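Request:
arm_command --pt "0.015 -0.0025 0 0" --pt "0.028 -0.005 0 0" --pt "0.028 -0.005 0 0" --pt "0.028 -0.005 0 0" --pt "0.028 -0.005 0 0"

```text
t: 13.3
tool_pos: [0.4884, -0.0632, 0.2407]
ee_rot: [-3.14, -0.0, 1.373]
wrist_force: [-0.3, 0.0, -1.2]
finger_gap: 0.639
```

Request:
arm_command --pt "0.028 -0.005 0 0" --pt "0.028 -0.005 0 0" --pt "0.028 -0.005 0 0" --pt "0.028 -0.005 0 0" --pt "0.028 -0.005 0 0"

```text
t: 13.72
tool_pos: [0.4914, 0.0791, 0.2408]
ee_rot: [-3.14, 0.0, 1.373]
wrist_force: [0.5, 0.3, -1.8]
finger_gap: 0.638
```

Request:
arm_command --pt "0.028 -0.005 0 0" --pt "0.028 -0.005 0 0" --pt "0.02 -0.004 0 0" --pt "0.011 0 0 0" --pt "0 0 0 0"

```text
t: 14.13
tool_pos: [0.4951, 0.1671, 0.2409]
ee_rot: [-3.14, 0.0, 1.375]
wrist_force: [0.1, -0.9, -1.2]
finger_gap: 0.638
```

Request:
arm_command --pt "0 0 0 0" --pt "0 0 0 0" --pt "0 0 0 0"

```text
t: 14.38
tool_pos: [0.4954, 0.1646, 0.2416]
ee_rot: [-3.141, 0.0, 1.371]
wrist_force: [0.6, 0.6, -1.7]
finger_gap: 0.635
```

```bash
python3 w.py w11 tile drawer_front cabinet dish
```

```text
tile [([257.9, 167.7], 0.55)]
drawer_front []
cabinet [([317.7, 210.2], 0.84)]
dish [([373.6, 154.6], 0.65)]
14.6333 [0.4953 0.1653 0.2418] [ 3.142 -0.     1.372]
```

View pics/w11.png

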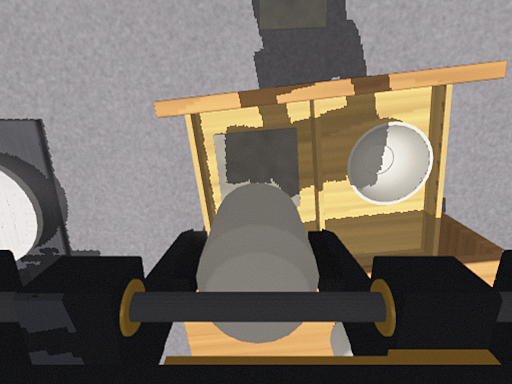

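Run:
```python
from h import *
import pickle
p=pickle.load(open("w11.pkl","rb"))
g=p["image"][90:250,150:350].astype(float); g=np.clip(255*(g/255)**.5,0,255).astype(np.uint8)
cv2.imwrite("pics/w11c.png",cv2.resize(g,None,fx=4,fy=3.75,interpolation=cv2.INTER_CUBIC))
for n,xy,z in [("frontTopL",(155,102),.112),("frontTopR",(506,62),.112),("wallR",(187,114),.06),("tileTL",(215,137),.04),("tileTR",(297,128),.04)]: print(n,np.round(atz(p,xy,z),4))
```

```text
frontTopL [0.4011 0.088  0.112 ]
frontTopR [0.4298 0.4001 0.112 ]
wallR [0.417  0.1013 0.06  ]
tileTL [0.4493 0.1221 0.04  ]
tileTR [0.4582 0.2197 0.04  ]
```

View pics/w11c.png

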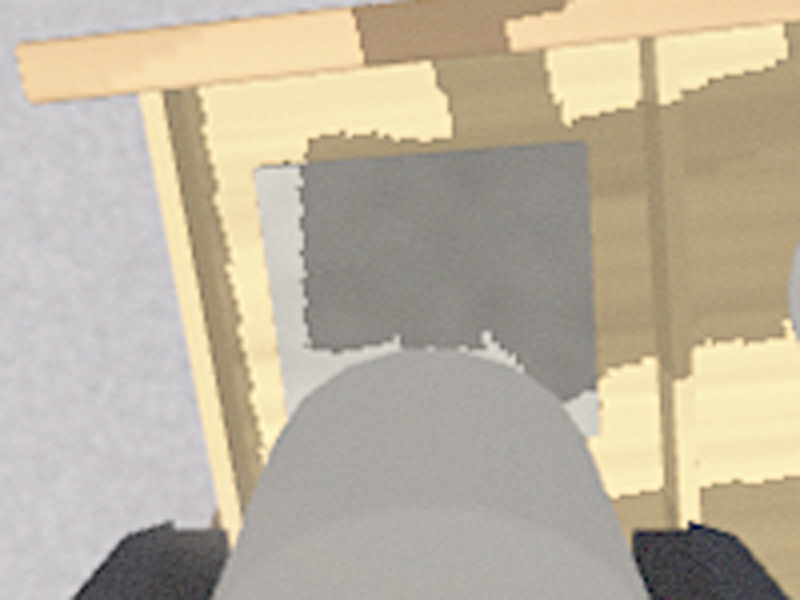

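```bash
python3 - <<'E'
from h import *
import pickle
p=pickle.load(open("w11.pkl","rb"))
P={k:atz(p,xy,.04)[:2] for k,xy in dict(TL=(214.3,134.8),TR=(296.8,128.1),R=(300,206),L=(222,199.3)).items()}
print({k:np.round(v,4) for k,v in P.items()})
d=P["TR"]-P["TL"]; print(np.linalg.norm(d)); d/=np.linalg.norm(d); ex=np.array([d[1],-d[0]]); print("yaw",np.arctan2(ex[1],ex[0]))
print("c",(P["TL"]+P["TR"])/2+.05*ex)
for k in("R","L"):
  e=P[k]-P["T"+k]; print(np.linalg.norm(e),np.arctan2(e[1],e[0]))
E
python3 w.py w12 tile
python3 - <<'E'
from h import *
a=bot.snapshot("scene");b=bot.snapshot("side")
for p in(a,b):
  for d in bot.pinpoint(p,"tile")[:3]: print(p["shot"],d["xy"],atz(p,d["xy"],.032))
  for d in bot.silhouettes(p,"tile")[:3]:
    ys,xs=np.nonzero(d["mask"]); print("mask",d["bbox"],atz(p,(xs.mean(),ys.mean()),.04))
E
```

```text
{'TL': array([0.4466, 0.1219]), 'TR': array([0.4582, 0.2194]), 'R': array([0.5563, 0.2081]), 'L': array([0.5276, 0.1118])}
0.0982693269954154
yaw -0.11896014792899932
c [0.50206212 0.1647147 ]
0.09866042949959146 -0.1154691947297632
0.08161943297663266 -0.12329057078774304
tile [([258.4, 168.4], 0.68)]
14.7333 [0.4953 0.1655 0.2418] [ 3.141 -0.     1.373]
29 [275.6, 180.7] [0.49467499 0.151645   0.032     ]
29 [256.4, 162.4] [0.34878438 0.2041767  0.032     ]
mask [276.6, 178.2, 22.6, 16.4] [0.49181984 0.15302179 0.04      ]
mask [253.8, 162.1, 19.3, 11.4] [0.33298898 0.20737349 0.04      ]
30 [306.4, 259.5] [0.30315476 0.27670567 0.032     ]
30 [258.0, 225.8] [0.50408249 0.14987134 0.032     ]
mask [307.6, 259.5, 24.9, 20.6] [0.30756858 0.27451378 0.04      ]
mask [257.5, 227.3, 35.7, 26.7] [0.50245338 0.16273251 0.04      ]
```

Tile centre at (0.502, 0.165). I'll align to it and descend to about 10 mm above contact.

Request:
arm_command --pt "0.001 0.0065 0 -0.1" --pt "0 0 0.025 0" --pt "0 0 0.03 0" --pt "0 0 0.03 0" --pt "0 0 0.025 0"

```text
t: 15.45
tool_pos: [0.5013, 0.1654, 0.1299]
ee_rot: [-3.141, 0.0, 1.473]
wrist_force: [-0.5, 0.7, -1.0]
finger_gap: 0.639
```

Request:
arm_command --pt "0 0 0.02 0" --pt "0 0 0.015 0" --pt "0 0 0.01 0" --pt "0 0 0 0" --pt "0 0 0 0"

```text
t: 15.87
tool_pos: [0.502, 0.1655, 0.087]
ee_rot: [3.141, -0.0, 1.473]
wrist_force: [0.3, 0.5, -1.1]
finger_gap: 0.64
```

```bash
python3 w.py w13 tile
python3 - <<'E'
from h import *
p=bot.snapshot("side"); i=p["image"][150:300,180:330]; cv2.imwrite("pics/s13.png",cv2.resize(i,None,fx=4,fy=4,interpolation=cv2.INTER_CUBIC))
E
```

```text
tile [([451.1, 206.2], 0.74)]
15.9667 [0.5025 0.1655 0.0878] [ 3.14  -0.     1.473]
```

View pics/w13.png

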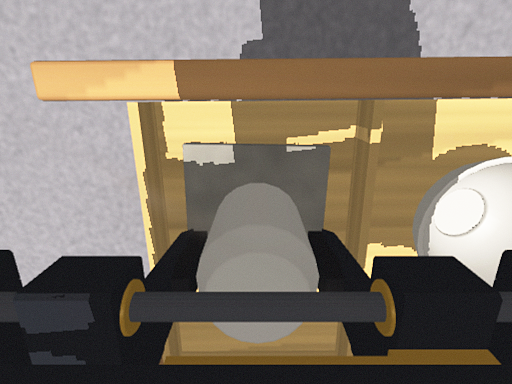

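View pics/s13.png

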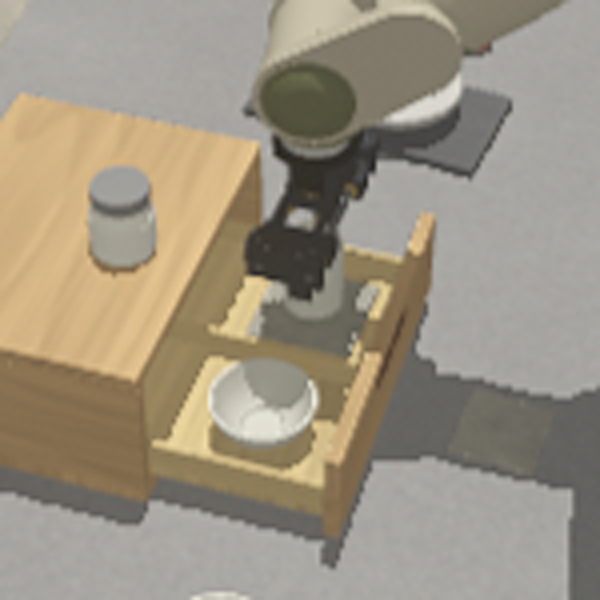

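Run:
```python
from h import *
import pickle
p=pickle.load(open("w13.pkl","rb"))
a=atz(p,(184,143.5),.04);b=atz(p,(329,145),.04); print(a,b,np.linalg.norm(a-b)); d=(b-a)/np.linalg.norm(b-a); print((a+b)/2+.05*np.array([d[1],-d[0],0]))
```

```text
[0.44595649 0.12171841 0.04      ] [0.4563471 0.2179615 0.04     ] 0.09680236034694234
[0.50086292 0.16447303 0.04      ]
```

Request:
arm_command --pt "0 0 0.006 0" --pt "0 0 0.004 0" --pt "0 0 0.002 0" --pt "0 0 0 0" --pt "0 0 0 0"

```text
t: 16.43
tool_pos: [0.5018, 0.1654, 0.0746]
ee_rot: [-3.141, 0.0, 1.473]
wrist_force: [0.2, -0.9, -1.8]
finger_gap: 0.64
```

Request:
arm_command --pt "0 0 0.0015 0" --pt "0 0 0 0" --pt "0 0 0 0"

```text
t: 16.68
tool_pos: [0.5018, 0.1654, 0.0732]
ee_rot: [-3.142, -0.0, 1.473]
wrist_force: [-0.3, 0.1, -1.4]
finger_gap: 0.633
```

Request:
arm_command --pt "0 0 0.001 0" --pt "0 0 0 0" --pt "0 0 0 0"

```text
t: 16.93
tool_pos: [0.5018, 0.1654, 0.0722]
ee_rot: [-3.142, 0.0, 1.473]
wrist_force: [-0.6, 0.0, -1.1]
finger_gap: 0.64
```

Request:
arm_command --pt "0 0 0.001 0" --pt "0 0 0 0" --pt "0 0 0 0"

```text
t: 17.18
tool_pos: [0.5024, 0.1654, 0.072]
ee_rot: [3.14, -0.0, 1.473]
wrist_force: [-0.5, -0.4, 5.7]
finger_gap: 0.639
```

Request:
arm_command --pt "0 0 0.001 0" --pt "0 0 0 0" --pt "0 0 0 0"

```text
t: 17.43
tool_pos: [0.5032, 0.1654, 0.0719]
ee_rot: [3.138, -0.0, 1.473]
wrist_force: [-0.5, -2.1, 12.1]
finger_gap: 0.64
```

Contact. I'll relieve the preload, then open.

Request:
arm_command --pt "0 0 -0.0015 0" --pt "0 0 0 0"

```text
t: 17.6
tool_pos: [0.502, 0.1655, 0.072]
ee_rot: [3.141, -0.0, 1.473]
wrist_force: [0.9, -0.9, 5.4]
finger_gap: 0.639
```

Request:
arm_command --pt "0 0 0 0" --pt "0 0 0 0" --pt "0 0 0 0" --pt "0 0 0 0" --pt "0 0 0 0" --claw 0.086

```text
t: 18.02
tool_pos: [0.5018, 0.1654, 0.0716]
ee_rot: [-3.141, 0.0, 1.473]
wrist_force: [0.1, 0.8, -0.3]
finger_gap: 0.972
```

```bash
python3 w.py w14
```

```text
18.0667 [0.5018 0.1654 0.0716] [-3.141  0.     1.473]
```

View pics/w14.png

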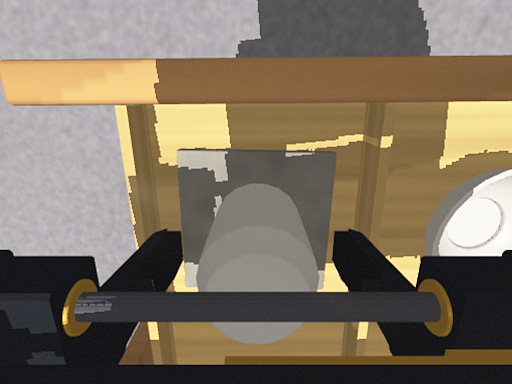

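Released, and the beaker stands upright on the tile. Raising straight up and checking.

Request:
arm_command --pt "0 0 -0.01 0" --pt "0 0 -0.025 0" --pt "0 0 -0.035 0" --pt "0 0 -0.035 0" --pt "0 0 -0.035 0"

```text
t: 18.48
tool_pos: [0.5014, 0.1654, 0.2141]
ee_rot: [3.141, -0.0, 1.473]
wrist_force: [0.2, 0.1, -0.1]
finger_gap: 0.98
```

Request:
arm_command --pt "0 0 -0.035 0" --pt "0 0 -0.035 0" --pt "0 0 -0.03 0" --pt "0 0 0 0" --pt "0 0 0 0" --claw 0.0

```text
t: 18.9
tool_pos: [0.5019, 0.1655, 0.3134]
ee_rot: [3.138, -0.001, 1.473]
wrist_force: [-0.4, -1.1, -1.7]
finger_gap: 0.622
```

```bash
python3 w.py w15 tile dish drawer_front
python3 - <<'E'
from bk import *
q=bot.snapshot("wrist")
for d in bot.silhouettes(q,"beaker")[:2]: print(d["score"],d["bbox"],fit(q,d["bbox"],[.5,.165],.04))
p=bot.snapshot("side"); i=p["image"][150:300,180:330]; cv2.imwrite("pics/s15.png",cv2.resize(i,None,fx=4,fy=4,interpolation=cv2.INTER_CUBIC))
E
```

```text
tile [([305.3, 10.0], 0.92), ([311.1, 85.5], 0.22)]
dish [([354.3, 151.8], 0.74)]
drawer_front [([309.6, 88.4], 0.7)]
19.1 [0.5014 0.1654 0.3104] [-3.139e+00  1.000e-03  1.473e+00]
0.84 [257.8, 164.2, 45.1, 49.6] (array([0.5028352, 0.1655969]), array([ 0.04012713, -0.69570448, -0.04027378,  0.65047403]))
```

View pics/w15.png

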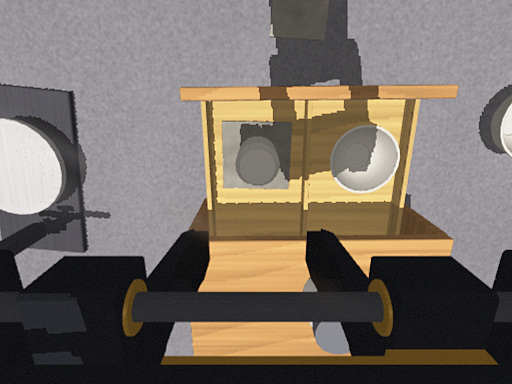

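View pics/s15.png

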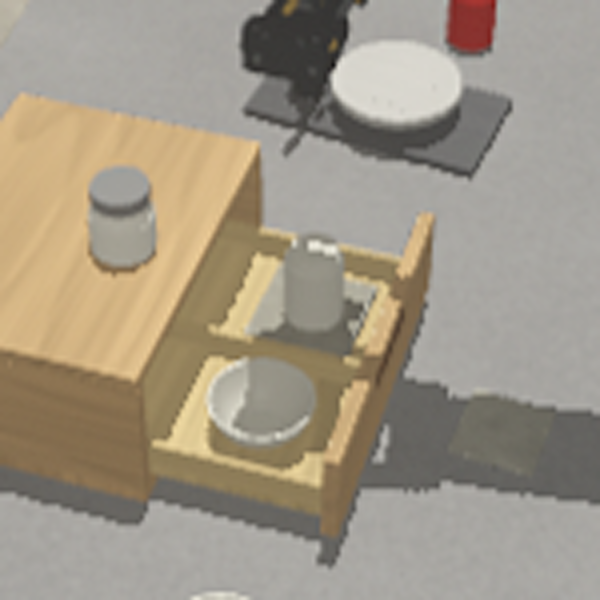

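Beaker at (0.503, 0.166), within about 2 mm of the tile's centre, and the dish stands. Now I go in front of the drawer with the fingers shut. I'll push with the tips at z of about 0.098, so the gripper body stays above the 155 mm cabinet top.

Request:
arm_command --pt "0.014 -0.027 0 0" --pt "0.014 -0.027 0 0" --pt "0.014 -0.027 0 0" --pt "0.014 -0.027 0 0" --pt "0.014 -0.027 0 0"

```text
t: 19.67
tool_pos: [0.3729, 0.2488, 0.3114]
ee_rot: [-3.141, 0.0, 1.473]
wrist_force: [0.4, 1.4, 0.0]
finger_gap: 0.006
```

Request:
arm_command --pt "0 0 0 0" --pt "0 0 0.03 0" --pt "0 0 0.03 0" --pt "0 0 0 0" --pt "0 0 0 0"

```text
t: 20.08
tool_pos: [0.3743, 0.248, 0.2515]
ee_rot: [-3.139, 0.001, 1.473]
wrist_force: [-0.4, -0.4, 0.2]
finger_gap: 0.005
```

```bash
python3 w.py w16 drawer_front dish tile
python3 - <<'E'
from h import *
a=bot.snapshot("scene");b=bot.snapshot("side")
u=bot.pinpoint(a,"drawer_front");v=bot.pinpoint(b,"drawer_front");print(u[:1],v[:1])
if u and v: print(tri([(a,u[0]["xy"]),(b,v[0]["xy"])]))
E
```

```text
drawer_front [([258.8, 203.9], 0.77), ([260.6, 285.6], 0.36)]
dish [([311.0, 254.5], 0.63)]
tile [([207.7, 254.6], 0.92)]
20.2833 [0.3751 0.2484 0.2532] [ 3.139e+00 -1.000e-03  1.473e+00]
[{'xy': [273.4, 155.7], 'score': 0.73}] [{'xy': [278.4, 239.8], 'score': 0.75}]
(array([0.41246292, 0.24646229, 0.07463205]), [np.float64(0.002486457741333144), np.float64(0.002486457741333339)])
```

View pics/w16.png

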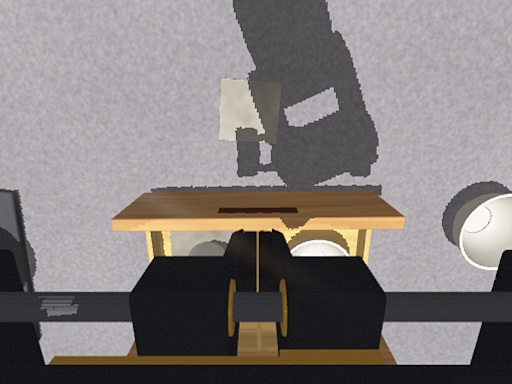

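Run:
```python
from h import *
import pickle
p=pickle.load(open("w16.pkl","rb"))
g=p["image"][170:250,100:420]; cv2.imwrite("pics/w16c.png",cv2.resize(g,None,fx=2.5,fy=2.5,interpolation=cv2.INTER_CUBIC))
for xy,z in [((112,219),.112),((404,217),.112),((258,218),.112),((151,191),.016),((382,186),.016)]: print(np.round(atz(p,xy,z),4))
```

```text
[0.4012 0.0884 0.112 ]
[0.4292 0.3998 0.112 ]
[0.4152 0.2444 0.112 ]
[0.4008 0.0966 0.016 ]
[0.4246 0.4155 0.016 ]
```

View pics/w16c.png

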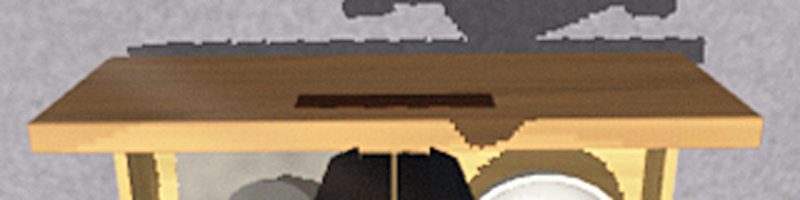

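A dark strip sits mid-panel (columns 218–298). I'll open the fingers so they press on either side of it, then descend.

Request:
arm_command --pt "0 0 0.035 0" --pt "0 0 0.035 0" --pt "0 0 0.035 0" --pt "0 0 0.03 0" --pt "0 0 0.02 0" --claw 0.088

```text
t: 20.9
tool_pos: [0.3734, 0.2479, 0.0945]
ee_rot: [-3.139, 0.001, 1.473]
wrist_force: [-0.7, -0.4, -0.5]
finger_gap: 0.361
```

Request:
arm_command --pt "0 0.005 0 0" --pt "0 0.008 0 0" --pt "0 0.006 0 0" --pt "0 0.002 0 0" --pt "0 0 0 0"

```text
t: 21.32
tool_pos: [0.3965, 0.2463, 0.0979]
ee_rot: [3.139, -0.001, 1.472]
wrist_force: [-0.7, -0.2, -0.4]
finger_gap: 0.736
```

```bash
python3 w.py w17
python3 - <<'E'
from h import *
p=bot.snapshot("side"); i=p["image"][130:300,180:350]; cv2.imwrite("pics/s17.png",cv2.resize(i,None,fx=3.5,fy=3.5,interpolation=cv2.INTER_CUBIC))
E
```

```text
21.3667 [0.3959 0.2463 0.0977] [ 3.140e+00 -1.000e-03  1.473e+00]
```

View pics/w17.png

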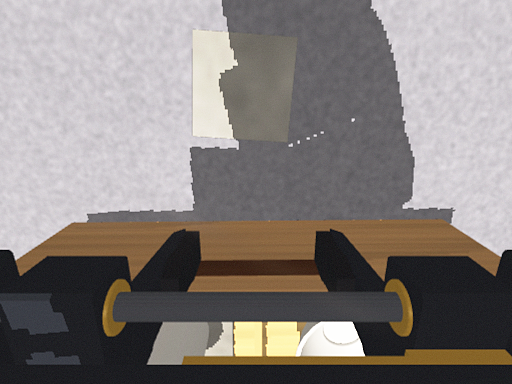

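View pics/s17.png

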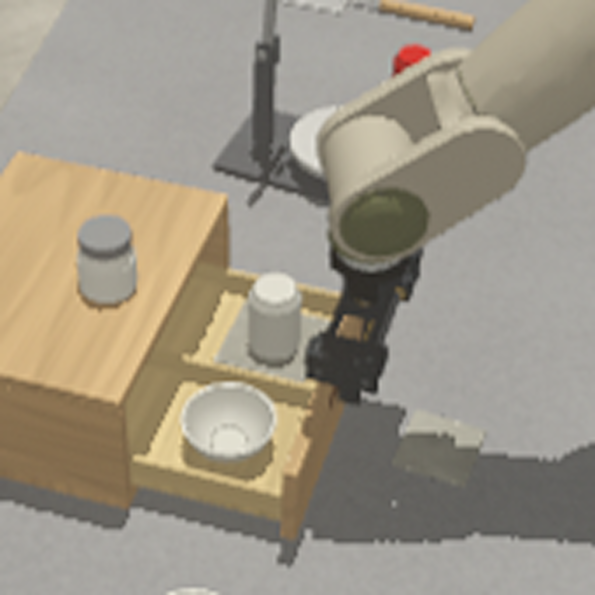

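Request:
arm_command --pt "0 0 0 0" --pt "0 0 0 0" --pt "0 0.003 0 0" --pt "0 0.003 0 0" --pt "0 0.003 0 0"

```text
t: 21.83
tool_pos: [0.4045, 0.2454, 0.0968]
ee_rot: [3.141, -0.0, 1.473]
wrist_force: [-0.8, -0.0, -0.2]
finger_gap: 0.999
```

Request:
arm_command --pt "0 0.003 0 0" --pt "0 0.003 0 0" --pt "0 0.003 0 0" --pt "0 0.004 0 0" --pt "0 0.004 0 0"

```text
t: 22.25
tool_pos: [0.4214, 0.2437, 0.0967]
ee_rot: [-3.141, -0.0, 1.473]
wrist_force: [-1.2, 1.2, -0.7]
finger_gap: 1.0
```

Request:
arm_command --pt "0 0.006 -0.001 0" --pt "0 0.007 -0.001 0" --pt "0 0.008 0 0" --pt "0 0.009 0 0" --pt "0 0.009 0 0"

```text
t: 22.67
tool_pos: [0.4609, 0.2398, 0.0987]
ee_rot: [3.142, -0.0, 1.473]
wrist_force: [-2.3, 2.1, -1.5]
finger_gap: 0.999
```

Run:
```python
from h import *
s=bot.get_state(); print(s["wrist_force"],s["tool_pos"])
p=bot.snapshot("side"); i=p["image"][130:300,180:350]; cv2.imwrite("pics/s18.png",cv2.resize(i,None,fx=3.5,fy=3.5,interpolation=cv2.INTER_CUBIC))
```

```text
[-2.28411225  2.14971616 -1.52165066] [0.46088888 0.23977068 0.09867595]
```

View pics/s18.png

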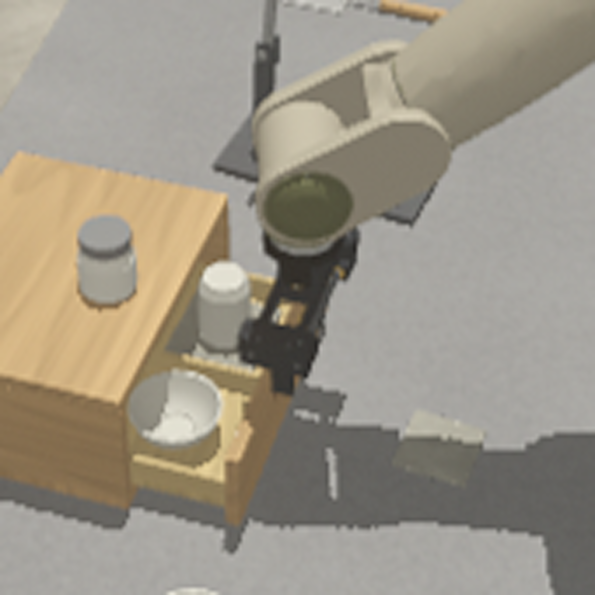

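The drawer is closing, with the beaker and dish standing and the gripper above the cabinet top. Continuing.

Request:
arm_command --pt "0 0.009 0 0" --pt "0 0.009 0 0" --pt "0 0.009 0 0" --pt "0 0.009 0 0" --pt "0 0.009 0 0"

```text
t: 23.13
tool_pos: [0.5056, 0.2355, 0.0988]
ee_rot: [3.141, -0.0, 1.473]
wrist_force: [-2.8, 1.6, 1.0]
finger_gap: 1.004
```

Request:
arm_command --pt "0 0.008 0 0" --pt "0 0.007 0 0" --pt "0 0.006 0 0" --pt "0 0.005 0 0" --pt "0 0.004 0 0"

```text
t: 23.55
tool_pos: [0.5351, 0.2325, 0.0987]
ee_rot: [3.142, -0.0, 1.473]
wrist_force: [-1.5, 0.5, 0.7]
finger_gap: 1.002
```

```bash
python3 w.py w19
python3 - <<'E'
from h import *
p=bot.snapshot("side"); i=p["image"][130:300,150:320]; cv2.imwrite("pics/s19.png",cv2.resize(i,None,fx=3.5,fy=3.5,interpolation=cv2.INTER_CUBIC))
E
```

```text
23.6 [0.5356 0.2323 0.0988] [3.141 0.    1.473]
```

View pics/s19.png

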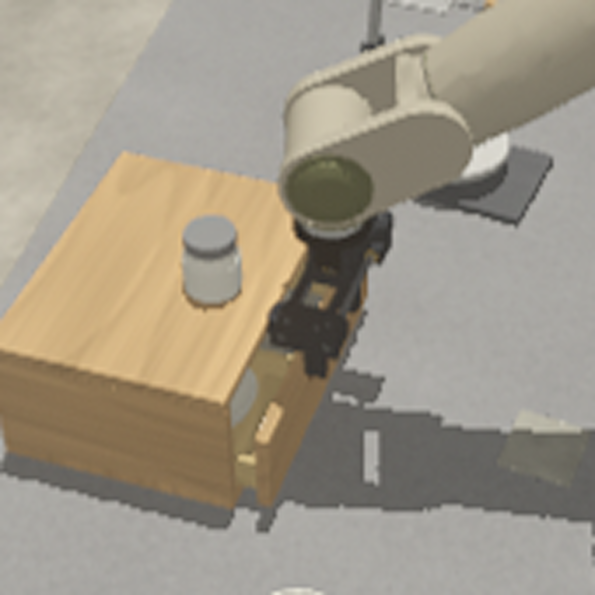

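Request:
arm_command --pt "0 0.004 0 0" --pt "0 0.004 0 0" --pt "0 0.003 0 0" --pt "0 0.003 0 0" --pt "0 0.003 0 0"

```text
t: 24.07
tool_pos: [0.5517, 0.2309, 0.0987]
ee_rot: [-3.141, 0.0, 1.473]
wrist_force: [-1.9, 1.8, 0.3]
finger_gap: 1.0
```

Request:
arm_command --pt "0 0.002 0 0" --pt "0 0.002 0 0" --pt "0 0.002 0 0" --pt "0 0.001 0 0"

```text
t: 24.4
tool_pos: [0.5586, 0.2302, 0.0987]
ee_rot: [3.142, -0.0, 1.473]
wrist_force: [-1.9, 1.2, 0.7]
finger_gap: 0.998
```

Run:
```python
from h import *
p=bot.snapshot("side"); i=p["image"][130:300,150:320]; cv2.imwrite("pics/s20.png",cv2.resize(i,None,fx=3.5,fy=3.5,interpolation=cv2.INTER_CUBIC))
```

```text
(no output)
```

View pics/s20.png

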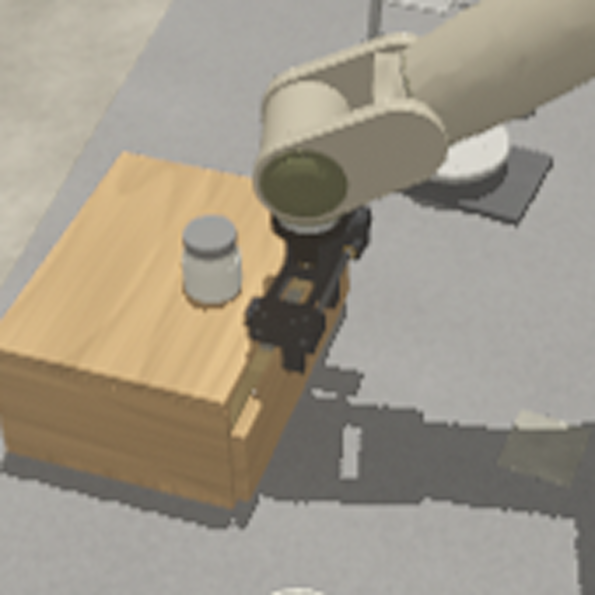

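Request:
arm_command --pt "0 0.002 0 0" --pt "0 0.002 0 0" --pt "0 0.002 0 0" --pt "0 0 0 0"

```text
t: 24.78
tool_pos: [0.5612, 0.23, 0.0987]
ee_rot: [-3.133, 0.002, 1.476]
wrist_force: [-21.3, -3.0, 12.2]
finger_gap: 0.996
```

Request:
arm_command --pt "0 0.002 0 0" --pt "0 0.001 0 0" --pt "0 0.001 0 0" --pt "0 0 0 0"

```text
t: 25.12
tool_pos: [0.5615, 0.23, 0.0987]
ee_rot: [-3.123, 0.003, 1.477]
wrist_force: [-42.7, -4.3, 23.4]
finger_gap: 1.0
```

Request:
arm_command --pt "0 -0.006 0 0" --pt "0 0 0 0"

```text
t: 25.28
tool_pos: [0.561, 0.2302, 0.0989]
ee_rot: [-3.139, 0.0, 1.474]
wrist_force: [-11.5, 1.7, 5.5]
finger_gap: 1.0
```

Run:
```python
from h import *
s=bot.get_state(); print(s["wrist_force"],s["tool_pos"])
p=bot.snapshot("side"); i=p["image"][130:300,150:320]; cv2.imwrite("pics/s21.png",cv2.resize(i,None,fx=3.5,fy=3.5,interpolation=cv2.INTER_CUBIC))
p=bot.snapshot("scene"); i=p["image"][100:240,240:400]; cv2.imwrite("pics/a21.png",cv2.resize(i,None,fx=4,fy=4,interpolation=cv2.INTER_CUBIC))
```

```text
[-11.54350542   1.68054565   5.51803352] [0.56096062 0.2302214  0.09888192]
```

View pics/s21.png

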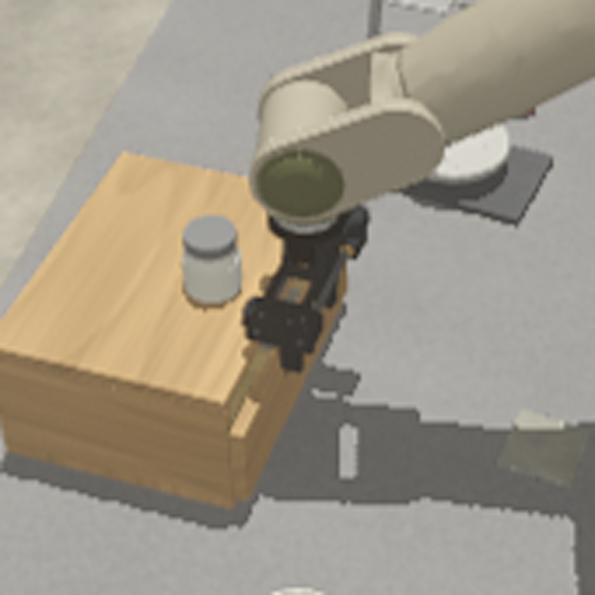

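View pics/a21.png

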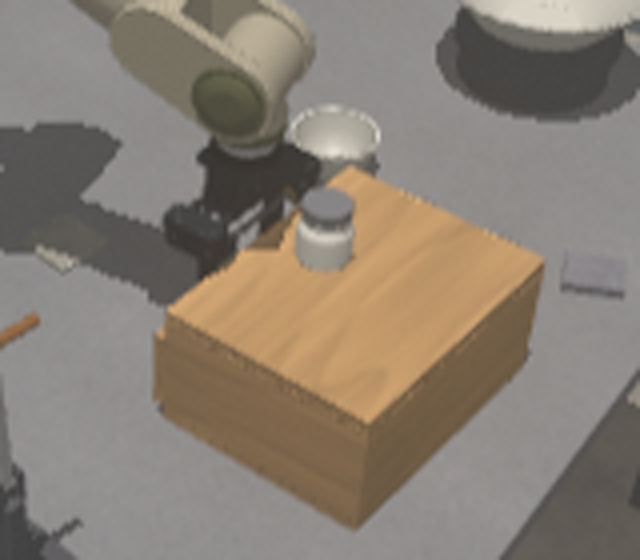

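Request:
arm_command --pt "0 -0.006 0 0" --pt "0 -0.02 0 0" --pt "0 -0.03 0 0" --pt "0 -0.03 0 0" --pt "0 -0.03 0 0"

```text
t: 25.8
tool_pos: [0.4461, 0.241, 0.0988]
ee_rot: [3.14, -0.0, 1.472]
wrist_force: [0.4, 0.4, 0.4]
finger_gap: 1.001
```

Request:
arm_command --pt "0 -0.02 -0.04 0" --pt "0 0 -0.04 0" --pt "0 0 -0.04 0" --pt "0 0 -0.03 0" --pt "0 0 0 0"

```text
t: 26.22
tool_pos: [0.4306, 0.2435, 0.2523]
ee_rot: [3.13, -0.004, 1.473]
wrist_force: [-0.6, -0.7, 0.2]
finger_gap: 0.998
```

```bash
python3 w.py w22 drawer_front cabinet
python3 - <<'E'
from h import *
p=bot.snapshot("side"); i=p["image"][150:290,140:300]; cv2.imwrite("pics/s22.png",cv2.resize(i,None,fx=4,fy=4,interpolation=cv2.INTER_CUBIC))
E
```

```text
drawer_front [([257.2, 267.4], 0.75)]
cabinet [([259.7, 253.0], 0.83)]
26.3667 [0.4283 0.2428 0.2452] [-3.141  0.     1.473]
```

View pics/s22.png

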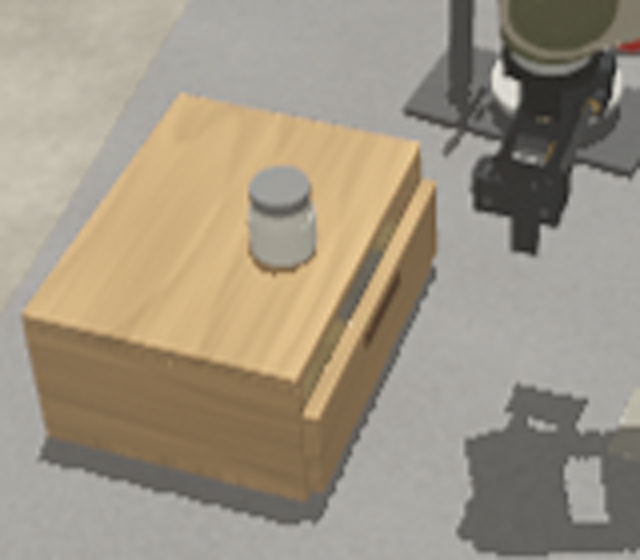

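View pics/w22.png

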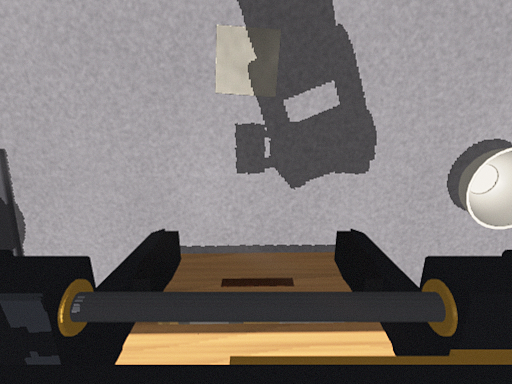

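Request:
arm_command --pt "0 0.02 -0.035 0" --pt "0 0.03 -0.035 0" --pt "0 0.03 -0.035 0" --pt "0 0 0 0" --pt "0 0 0 0"

```text
t: 26.83
tool_pos: [0.5034, 0.2354, 0.3433]
ee_rot: [-3.141, 0.0, 1.472]
wrist_force: [-1.1, -0.3, -0.2]
finger_gap: 0.998
```

```bash
python3 w.py w23 drawer_front cabinet
python3 - <<'E'
from h import *
import pickle
p=pickle.load(open("w23.pkl","rb")); i=p["image"][170:300,150:370]; cv2.imwrite("pics/w23c.png",cv2.resize(i,None,fx=3.6,fy=3.6,interpolation=cv2.INTER_CUBIC))
p=bot.snapshot("side"); i=p["image"][150:290,140:300]; cv2.imwrite("pics/s23.png",cv2.resize(i,None,fx=4,fy=4,interpolation=cv2.INTER_CUBIC))
pickle.dump(p,open("s23.pkl","wb"))
E
```

```text
drawer_front [([259.7, 196.0], 0.57), ([268.0, 280.0], 0.34)]
cabinet [([259.2, 193.1], 0.87)]
26.9833 [0.5014 0.2357 0.3421] [-3.138e+00  1.000e-03  1.473e+00]
```

View pics/w23c.png

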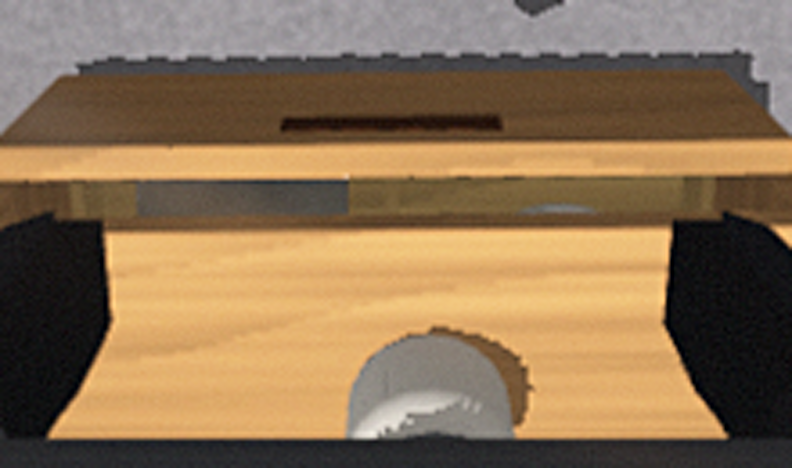

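Run:
```python
from h import *
import pickle
p=pickle.load(open("w23.pkl","rb"))
for c in (200,240,280,310):
  R=[]
  a=atz(p,(c,209.9),.112);b=atz(p,(c,219.9),.112);t=atz(p,(c,233.4),.155); t2=atz(p,(c,230.2),.14)
  print(np.round(a[:2],4),np.round(b[:2],4),np.round(t[:2],4),np.round(t2[:2],4))
```

```text
[0.5633 0.1485] [0.5783 0.1461] [0.5792 0.1542] [0.5815 0.151 ]
[0.5688 0.2044] [0.5839 0.2026] [0.5842 0.2051] [0.5867 0.2039]
[0.5743 0.2602] [0.5894 0.2591] [0.5892 0.2559] [0.5919 0.2568]
[0.5784 0.3021] [0.5936 0.3014] [0.593 0.294] [0.5958 0.2965]
```

View pics/s23.png

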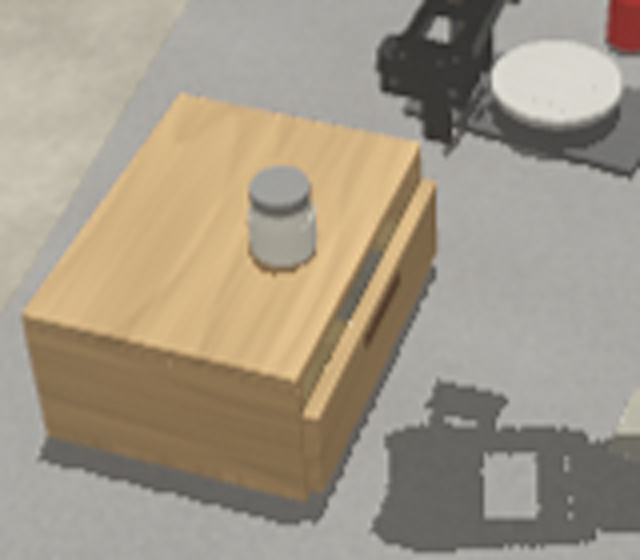

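The panel's inner face and the cabinet front agree to about 0–3 mm, and the stop took over 40 N. Now I'll peek through the slot at the beaker.

Request:
arm_command --pt "-0.015 -0.021 0.021 0" --pt "-0.015 -0.021 0.021 0" --pt "-0.015 -0.021 0.021 0" --pt "-0.015 -0.021 0.021 0" --pt "-0.015 -0.021 0.021 0"

```text
t: 27.45
tool_pos: [0.388, 0.1709, 0.2374]
ee_rot: [-3.14, 0.0, 1.474]
wrist_force: [-0.2, -0.4, 0.7]
finger_gap: 1.001
```

Request:
arm_command --pt "0 0 0 0" --pt "0 0 0 0"

```text
t: 27.62
tool_pos: [0.3889, 0.1711, 0.2384]
ee_rot: [-3.139, 0.001, 1.473]
wrist_force: [0.3, -0.1, 0.6]
finger_gap: 0.997
```

```bash
python3 w.py w24
python3 - <<'E'
from h import *
import pickle
p=pickle.load(open("w24.pkl","rb")); i=p["image"][300:384,130:390]; cv2.imwrite("pics/w24c.png",cv2.resize(i,None,fx=3,fy=3,interpolation=cv2.INTER_CUBIC))
E
```

```text
27.6667 [0.3904 0.1715 0.2395] [ 3.141 -0.     1.473]
```

View pics/w24c.png

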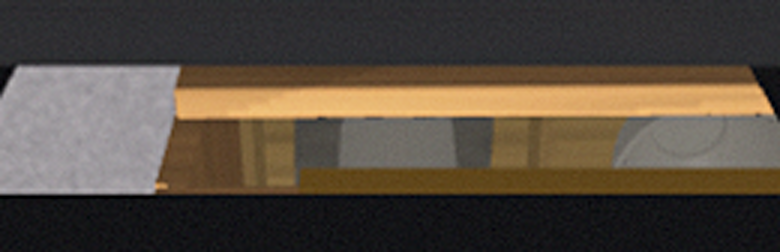

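Run:
```python
from h import *
a=bot.snapshot("scene");b=bot.snapshot("side")
for k in ("holddown_bar","jar","bowl"):
    u=bot.pinpoint(a,k);v=bot.pinpoint(b,k); print(k,u[0]["xy"] if u else None,v[0]["xy"] if v else None, tri([(a,u[0]["xy"]),(b,v[0]["xy"])])[0] if u and v else "")
cv2.imwrite("pics/fin.png",b["image"]); print(bot.get_state()["wrist_force"])
```

```text
holddown_bar [237.3, 185.1] [256.8, 113.3] [ 0.58371072 -0.20124518  0.31289536]
jar [322.8, 164.3] [211.2, 210.6] [0.66490358 0.23555594 0.15338991]
bowl [321.9, 141.9] [236.0, 320.5] [0.49329883 0.550606   0.00328685]
[-0.67270023 -0.16461839 -1.58739015]
```

View pics/fin.png

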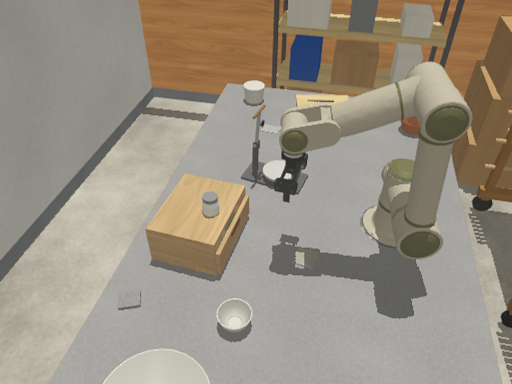

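Hold-down arm up (258,110), drawer shut, jar (210,205) and bowl (235,318) unmoved, and the robot clear of everything. Handing in.

```bash
python3 -c "
from bench import bot
print(bot.close_job())"
```

```text
the job is handed in; nothing more can be done
None
```

The job is done and handed in at about 28 s of the 72 s allowed. The interface reports no verdict.

- **Hold-down arm:** I swung it up by its cross bar to about 1.5 rad and let it go. At the last look the bar was still up, at about z 0.31 m over the pivot.
- **Beaker:** I lifted the white one off the wheel and set it mouth down on the 100 mm tile. After release it measured within about 2 mm of the tile's centre.
- **Drawer:** I pushed its front until it hit the stop. The last two push readings were 21 N and 43 N, the second higher than I wanted, so I backed off at once. From the camera, the gap between panel and cabinet is about 0–3 mm, against a 6 mm limit.
- **Last looks:** Through the slot above the drawer front, the beaker stands centred on the tile and the dish is level. The jar and bowl are where they were within measurement error, and the robot touches nothing. I did not measure the spatula again, but nothing went near it.
- **Disagreements:** The networks' beaker fits from the three cameras differed by up to 2 cm. I relied on close wrist views instead.

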